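# Lock the chair castors away in the hardware locker

## Task

Put all the loose chair castors away in the grey steel locker: turn its wing knob to free the latch, pull the lid wide open through its roller catch and lay every castor inside. Then push the lid down until the catch snaps and it is fully shut, and turn the wing knob back as far as it goes so that the tongue locks behind the frame. Leave the other things on the bench where they lie.

Things in the scene. Friction and masses are not known exactly. Their poses are not given: they have to be found in the camera images.
- locker: Grey steel hardware locker, a low top-opening box fixed to the bench: outside 320 (its x) x 240 (its y) x 88 mm high to the rim; walls and floor 4 mm, inside 312 x 232 mm. Origin at the centre of its underside, on the bench; z up. The lid is hinged along the +y long side and opens up and over towards +y; knob, catch and handle are along the -y long side.
- lid_hinge (a point): Middle of the lid's hinge line, on the locker's +y rim, 88 mm up; the hinge line runs along the locker's x. The lid is a panel 326 x 246 x 8 mm, 0.35 kg, on top of the rim (its top face is 96 mm up when shut).
- lid (a joint): Lid angle, rad: 0 shut, grows as it opens, 1.57 upright, stop at 1.85. A stiff hinge keeps it where it is left (3 to 8 N at the handle move it). In the last 13 mm of closing (0.07 to 0.02 rad) the sprung catch resists with some 8 to 10 N, then it snaps to 0; pulling it open again takes 12 to 15 N. It cannot open while latched, nor shut while the tongue is out.
- lid_catch (a point): The sprung roller catch inside the middle of the locker's -y wall, 65 mm above the bench; it reaches 28 mm inward from the wall.
- lid_handle (a point): Middle of the lid handle's grip bar: steel, 10 mm thick, 100 mm long along the locker's x, centre line 36 mm above the lid's top face, 220 mm from the hinge line; at locker (-65, -100, 132) mm when shut. It moves with the lid; its axes are the lid's: x along the bar, z out of the lid's top face (up when shut).
- knob_grip (a point): Middle of the wing of the black wing knob, on its turning axis, 23 mm above the lid's top face; at locker (80, -80, 119) mm when shut. The wing is an upright bar 66 mm long, 12 mm thick, from 10 to 36 mm above the lid; this point's x axis runs along the wing.
- wing_knob (a joint): Knob angle, rad, stops at 0 and 1.57; grows clockwise seen from above; stays where left (0.06 N m). At 0 the wing lies along the latch-side edge (locker x) and the tongue is clear. At 1.57 it lies square across that edge and the hidden 34 mm tongue under the lid points straight behind the inward lip (12 mm wide) of the -y rim: fully latched. Below 0.5 it is free.
- castor1_c (a point): Drum centre of a twin-wheel chair castor (0.1 kg). 3 to 5 of the five are present, all alike. The drum is 50 mm across and 48 mm wide, grey with white faces; z runs along the wheel axle (upright at the start: the castor lies on its side). A steel stem 11 mm thick runs along +x, 10 mm off centre to the +y side, to 62 mm from the centre; its 20 mm wide boss ends at x = 32 mm.
- castor2_c (a point): Drum centre of a twin-wheel chair castor (0.1 kg). 3 to 5 of the five are present, all alike. The drum is 50 mm across and 48 mm wide, grey with white faces; z runs along the wheel axle (upright at the start: the castor lies on its side). A steel stem 11 mm thick runs along +x, 10 mm off centre to the +y side, to 62 mm from the centre; its 20 mm wide boss ends at x = 32 mm.
- castor3_c (a point): Drum centre of a twin-wheel chair castor (0.1 kg). 3 to 5 of the five are present, all alike. The drum is 50 mm across and 48 mm wide, grey with white faces; z runs along the wheel axle (upright at the start: the castor lies on its side). A steel stem 11 mm thick runs along +x, 10 mm off centre to the +y side, to 62 mm from the centre; its 20 mm wide boss ends at x = 32 mm.
- castor4_c (a point): Drum centre of a twin-wheel chair castor (0.1 kg). 3 to 5 of the five are present, all alike. The drum is 50 mm across and 48 mm wide, grey with white faces; z runs along the wheel axle (upright at the start: the castor lies on its side). A steel stem 11 mm thick runs along +x, 10 mm off centre to the +y side, to 62 mm from the centre; its 20 mm wide boss ends at x = 32 mm.
- castor5_c (a point): Drum centre of a twin-wheel chair castor (0.1 kg). 3 to 5 of the five are present, all alike. The drum is 50 mm across and 48 mm wide, grey with white faces; z runs along the wheel axle (upright at the start: the castor lies on its side). A steel stem 11 mm thick runs along +x, 10 mm off centre to the +y side, to 62 mm from the centre; its 20 mm wide boss ends at x = 32 mm.
- tape: Bystander: roll of tape lying flat, 66 mm across, 30 mm high; origin at the centre of its underside.
- knife: Bystander: cutter knife, 150 x 24 x 18 mm, lying along its x; origin at the centre of its underside.
- leg1: Bystander: the nearer of two white chair leg bars, 260 x 36 x 24 mm, along its x; origin at the centre of its underside.
- driver_grip (a point): Bystander: the grip of a screwdriver about 200 mm long lying on the bench.
Things that resemble listed ones, but are neither listed nor needed, are in the scene too. What is shaped like the part that bears castor3_c but orange is not meant.

How it is judged (in metres and radians):
On the way, in this order (a step that is already met when the one before it is completed fails the run):
1. the latch is off and the lid is well open (value of joint wing_knob below 0.6 rad and value of joint lid above 0.8 rad), for 0.2 s.
2. every castor is inside the locker while the lid is open (value of joint lid above 0.5 rad and x of castor1_c in the frame of locker between -0.156 and 0.156 m and y of castor1_c in the frame of locker between -0.116 and 0.116 m and z of castor1_c in the frame of locker between 0 and 0.08 m and x of castor2_c in the frame of locker between -0.156 and 0.156 m and y of castor2_c in the frame of locker between -0.116 and 0.116 m and z of castor2_c in the frame of locker between 0 and 0.08 m and x of castor3_c in the frame of locker between -0.156 and 0.156 m and y of castor3_c in the frame of locker between -0.116 and 0.116 m and z of castor3_c in the frame of locker between 0 and 0.08 m and x of castor4_c in the frame of locker between -0.156 and 0.156 m and y of castor4_c in the frame of locker between -0.116 and 0.116 m and z of castor4_c in the frame of locker between 0 and 0.08 m and x of castor5_c in the frame of locker between -0.156 and 0.156 m and y of castor5_c in the frame of locker between -0.116 and 0.116 m and z of castor5_c in the frame of locker between 0 and 0.08 m), for 0.2 s.
3. the lid is pushed shut past its catch with the tongue still clear (value of joint lid below 0.012 rad and value of joint wing_knob below 0.6 rad), for 0.2 s.
At the end, for the whole second after the job is handed in: Every castor lies inside the locker, the lid is fully shut behind its roller catch (lid angle under 0.012 rad), and the wing knob is turned to at least 1.25 rad so that its tongue is behind the frame lip (value of joint lid below 0.012 rad and value of joint wing_knob above 1.25 rad and x of castor1_c in the frame of locker between -0.156 and 0.156 m and y of castor1_c in the frame of locker between -0.116 and 0.116 m and z of castor1_c in the frame of locker between 0 and 0.08 m and x of castor2_c in the frame of locker between -0.156 and 0.156 m and y of castor2_c in the frame of locker between -0.116 and 0.116 m and z of castor2_c in the frame of locker between 0 and 0.08 m and x of castor3_c in the frame of locker between -0.156 and 0.156 m and y of castor3_c in the frame of locker between -0.116 and 0.116 m and z of castor3_c in the frame of locker between 0 and 0.08 m and x of castor4_c in the frame of locker between -0.156 and 0.156 m and y of castor4_c in the frame of locker between -0.116 and 0.116 m and z of castor4_c in the frame of locker between 0 and 0.08 m and x of castor5_c in the frame of locker between -0.156 and 0.156 m and y of castor5_c in the frame of locker between -0.116 and 0.116 m and z of castor5_c in the frame of locker between 0 and 0.08 m); the robot touches nothing.
It fails at once if another thing on the bench is moved more than 50 mm (distance of any of tape, knife, leg1, driver_grip from where it was at the start of the episode above 0.05 m).
Of castor1, castor2, castor3, castor4, castor5 only 3 to 5 are there at a start; the rules pass over those that are not, and their reading is None.
At some moment in a run one of castor1, castor2, castor3, castor4, castor5 may be knocked a few centimetres aside while the robot is not near it.
Once in a run the grip may slacken for a moment while it holds something.
It also fails if it takes over 210 s, if anything falls off the work surface, if the arm or the gripper's body presses on something with over 40 N, if the wrist force passes 120 N, or if a joint passes its speed limit or range.

## Robot

A 6-joint arm with a two-finger parallel gripper is mounted at the origin on the work surface. World frame = base frame: x ahead of the robot, y to its left, z up, the work surface at z = 0. Lengths are in mm, angles in degrees, forces in N, time in s.
With the tool pointing down it reaches from about 300 to 850 mm from the base axis. Payload 4.2 kg.
Tool frame: the origin (TCP) lies between the finger pads; the fingertips stand 22 mm ahead of it and the grasp point (between the pads) lies 3 mm ahead of it; z points along the fingers, y is the direction in which the jaws open and shut (so a half turn about z gives the same grasp; the last joint's range is limited). The gripper opens to 91 mm and grips with 3 to 60 N. Pads are 32 mm wide; open, the fingers measure 118 mm over their backs; the gripper's body (76 mm by 178 mm) begins 60 mm behind the grasp point.
Start: joints at [67.38, 18.312, 89.639, -0, 72.044, -1.146], TCP at [210.502, 535.098, 235.976] pointing down, gripper open.
Joint ranges: [-177.97, 177.97], [-48.28, 115.42], [12.27, 149.76], [-77.06, 257.06], [2.81, 150.46], [-146.56, 146.56]. Speed limits (degrees/s): [147.25, 147.25, 180, 180, 180, 180].

## Interface

Orientations are given as [roll, pitch, yaw] about the fixed x, y, z axes, in that order (R = Rz(yaw) Ry(pitch) Rx(roll)).
In Python, from workcell import telemetry, cams, env gives the robot as it stands.
- The arm moves only by the shell command python3 -m inch 'ROWS' [FORCE]. ROWS is JSON, a list of rows, each an object of numbers: "x", "y", "z": the shift along the tool's x, y, z in cm; "yaw": the turn about the tool's z in units of 5 degrees (1.0 is 5 degrees); "gripper": the gripper's target within -1 to 1 (fully open at 1, half-way at 0, shut at -1). A call has 1 to 12 rows; each row shifts and turns the commanded pose from where the row before left it, along the tool's axes as they then stand; what a row does not reach is not made up. A row lasts 1/12 s, in which the tool goes at most 41.7 mm and 7.16 degrees, less where a joint would pass 70% of its speed; a pose out of reach is approached as far as the arm can. A call is refused whole if a number of a shift passes 4.17 or a number of a turn 1, either way. A call with a gripper value outside its range is refused whole. The fingers move at their own pace and stop on an object; FORCE is the grip in N (left out, the last holds). Time passes only in rows, so rows that do not move let the fingers close. It gives the time, the measured TCP pose, the force and the opening at its end, in the units of the state.
- telemetry.state(): the state, without advancing time (a new reading comes with each control period).
- cams.grab_frame(name): name is "scene" or "top" or "wrist"; returns a dict with "pixels" (420x560x3 uint8, red, green, blue), "mtx" (3x3 intrinsics, pixels), "distortion" ([k1, k2, p1, p2, k3] as OpenCV has them; the pictures are not rectified), "rvec" (rotation vector, rad) and "tvec" (3), from world to camera coordinates, as OpenCV has them. Camera axes: x right, y down, z forward; pixel columns grow to the right and rows downward; lengths in mm; the calibration is good to about 2 mm. A picture is of the moment at which its call begins. There is no depth.
- env.job_done(): hands the job in, once; it reports no verdict.
The state is a dict: "time_s": time; "qpos": joint angles; "qvel": joint speeds; "effort": joint torques, N m; "ee_pos": TCP position; "ee_rot": TCP orientation; "force": force on the tool from outside, world axes, zero at the start; "torque": the same for the moment, N m; "gripper_width": finger opening in mm.
Only numpy, scipy, OpenCV 4.12 (cv2) and the standard library are available. Lean on these libraries where they do the work, as an engineer would, in place of code of your own. Each camera call takes 0.05 s, during which the arm holds its last target. There are 200 camera calls.

## Working session

There is one attempt and no reset: what is moved stays moved. The work goes in short steps, Python scripts to look and compute and a shell command to move; the robot and the scene stay as the last step left them, time stands still between calls to the robot, and variables do not carry over. Pictures are saved under pics/ and viewed, about 12 in all and at most 16, crops included, and the job is handed in when it is done.

```bash
mkdir -p pics; ls
cat > h.py <<'E'
import numpy as np, cv2
from workcell import telemetry, cams, env
from scipy.spatial.transform import Rotation as Ro
def grab(cam,name,crop=None,scale=1):
    f=cams.grab_frame(cam); p=f["pixels"]
    np.savez('pics/%s.npz'%name,**f)
    save(p,name,crop,scale); return f
def save(p,name,crop=None,scale=1):
    if crop: p=p[crop[1]:crop[3],crop[0]:crop[2]]
    if scale!=1: p=cv2.resize(p,None,fx=scale,fy=scale,interpolation=cv2.INTER_CUBIC)
    cv2.imwrite('pics/%s.png'%name,p[:,:,::-1])
def load(n): return dict(np.load('pics/%s.npz'%n))
def ray(f,uv,z):
    uv=np.array(uv,float).reshape(-1,1,2)
    n=cv2.undistortPoints(uv,f["mtx"],f["distortion"]).reshape(-1,2)
    R,_=cv2.Rodrigues(f["rvec"]); t=np.ravel(f["tvec"]); c=-R.T@t
    d=np.c_[n,np.ones(len(n))]@R
    return c+d*((np.broadcast_to(z,len(n))-c[2])/d[:,2])[:,None]
def proj(f,P):
    return cv2.projectPoints(np.array(P,float).reshape(-1,1,3),f["rvec"],f["tvec"],f["mtx"],f["distortion"])[0].reshape(-1,2)
def st():
    s=telemetry.state(); print(s["time_s"],np.round(s["ee_pos"],1),np.round(s["ee_rot"],1),np.round(s["force"],1),s["gripper_width"],np.round(s["qpos"],0)); return s
def togo(p):
    """tool-frame shift in cm to world point p (TCP)"""
    s=telemetry.state(); return np.round(Ro.from_euler('xyz',s["ee_rot"],degrees=True).inv().apply(np.array(p)-s["ee_pos"])/10,2)
E
python3 - <<'E'
from h import *
st()
grab('top','t0',scale=1.42); grab('scene','s0',scale=1.42)
E
```

```text
pics
0.0 [210.3 534.6 235.1] [-179.9   -0.   158.5] [-0.5 -0.3 -0.9] 91.15886365288681 [67. 18. 90.  0. 72. -1.]
```

View pics/t0.png

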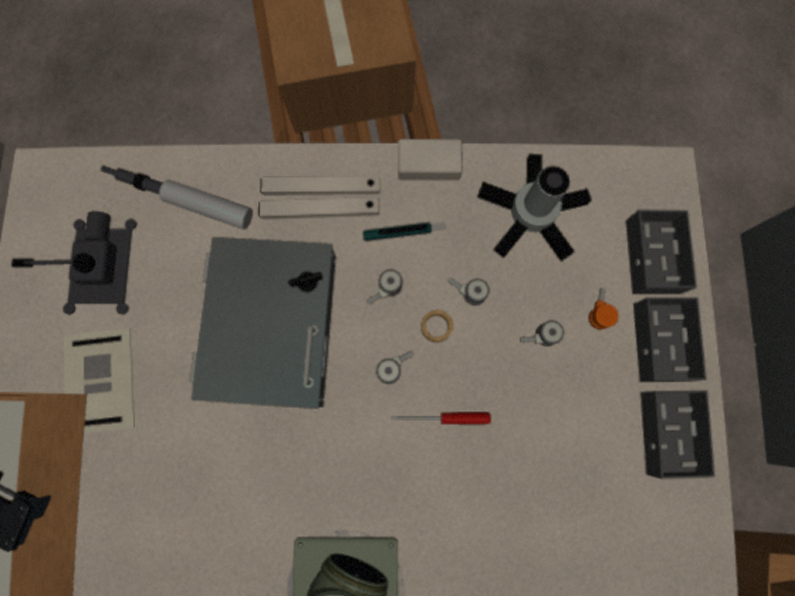

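View pics/s0.png

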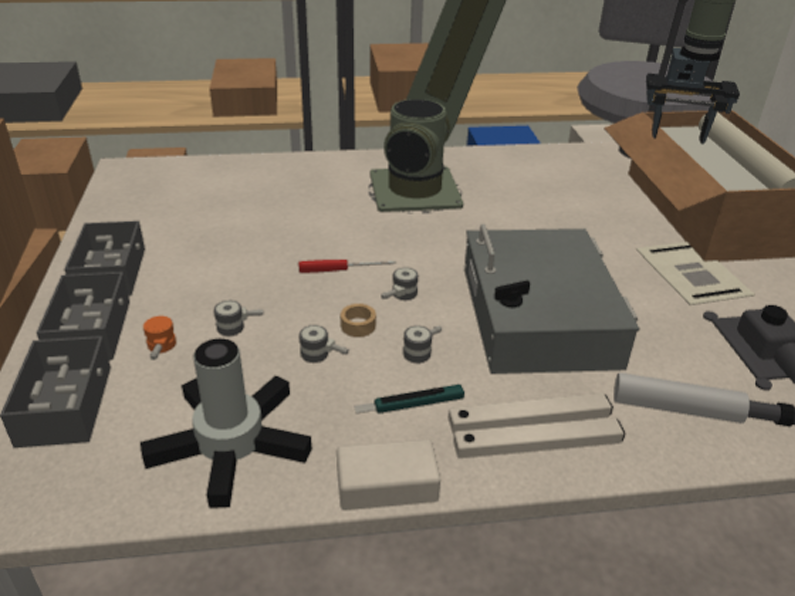

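The top view shows four grey castors at about (388,283), (476,291), (388,371) and (550,333). There is also an orange decoy. The locker's latch side faces image right, and the wing lies across that edge, so it is latched. I'll enlarge next.

Run:
```python
from h import *
f=load('t0')
save(f["pixels"],'t0a',(130,155,260,295),4.2)
save(f["pixels"],'t0b',(250,180,410,280),5)
```

```text
(no output)
```

View pics/t0a.png

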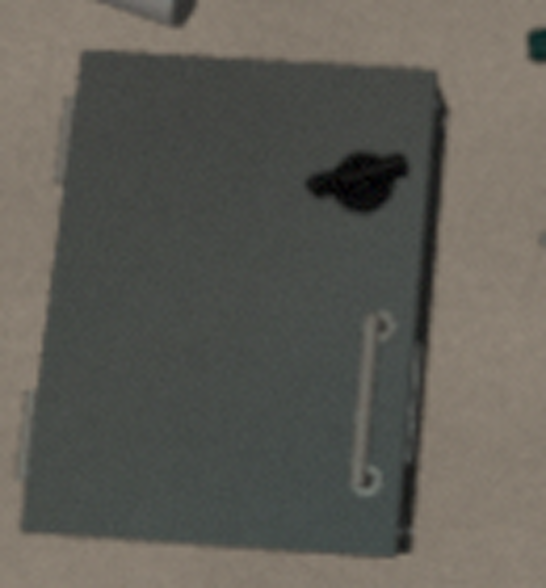

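View pics/t0b.png

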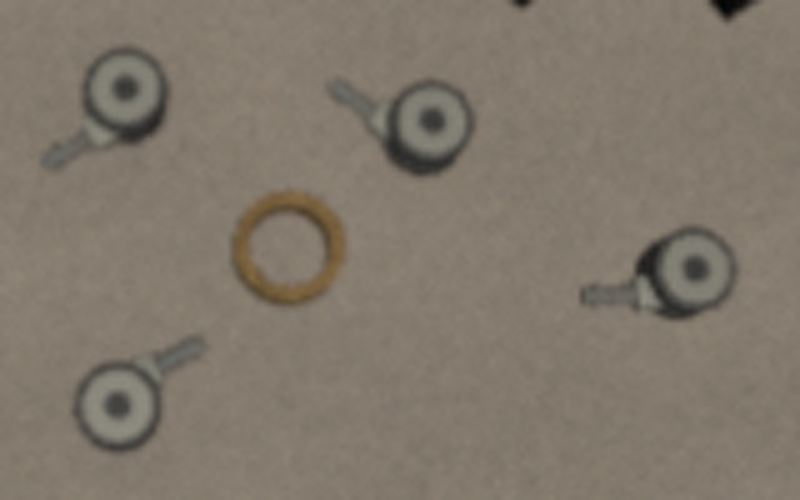

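Run:
```python
from h import *
from scipy.optimize import least_squares
f=load('t0')
a=lambda p: (np.array(p,float)+.5)/4.2+[130,155]-.5
b=lambda p: (np.array(p,float)+.5)/5+[250,180]-.5
uv=a([(82,52),(437,72),(398,556),(22,530)])
L=np.array([(163,123,96),(163,-123,96),(-163,-123,96),(-163,123,96.)]); 
# panel: hinge line at y=120 ; include handle bar ends
Lb=np.array([(-15,-100,132),(-115,-100,132.)]); uvb=a([(374,325),(358,482)])
LL=np.r_[L,Lb];UV=np.r_[uv,uvb]
def W(p,X): return np.c_[Ro.from_euler('z',p[2]).apply(X)+[p[0],p[1],0]]
s=least_squares(lambda p:(proj(f,W(p,LL))-UV).ravel(),[500,200,0])
print(s.x[:2],np.degrees(s.x[2]),np.round(s.fun,1))
np.save('locker.npy',s.x)
print('knob',W(s.x,[[80,-80,119]]),'handle',W(s.x,[[-65,-100,132]]))
w=ray(f,a([(308,186),(405,163)]),132);print('wing',w,np.degrees(np.arctan2(*(w[0]-w[1])[1::-1])), w.mean(0))
C=ray(f,b([(125,88),(431,120),(118,405),(695,268)]),48)
T=ray(f,b([(48,162),(335,87),(200,344),(585,295)]),26)
for c,t in zip(C,T):
    d=t-c; print(np.round(c[:2]),'tip dir',np.degrees(np.arctan2(d[1],d[0])), np.hypot(*d[:2]), 'x axis', np.degrees(np.arctan2(d[1],d[0]))-np.degrees(np.arctan2(10,62)))
print('tape',ray(f,b([(288,248)]),30))
cam=lambda f:(-cv2.Rodrigues(f["rvec"])[0].T@np.ravel(f["tvec"]))
print(cam(f))
```

```text
[523.73042225 157.95565582] -3.5470988219308306 [-0.2 -0.7  0.7 -0.6 -0.   1.2 -0.8  1.1 -0.1 -0.9  0.4 -0.3]
knob [[598.62764324  73.15939242 119.        ]] handle [[452.6680427   62.16871405 132.        ]]
wing [[590.27724827 104.07768898 132.        ]
 [605.39383269  41.95103202 132.        ]] 103.67539500847424 [597.83554048  73.0143605  132.        ]
[614. -89.] tip dir 131.06608262106954 60.65742872310336 x axis 121.90373557534784
[ 595. -267.] tip dir 65.18991034159058 59.12958668262068 x axis 56.027563295868866
[430. -85.] tip dir -52.32928374668555 59.76462075892378 x axis -61.49163079240726
[ 507. -419.] tip dir 102.04562501419313 61.42878009987571 x axis 92.88327796847142
tape [[ 521.98905481 -183.89406063   30.        ]]
[ 362.23952118 -100.73078708 1153.14210697]
```

Locker fitted within about 1 px: centre (524,158), yaw -3.5°. The wing stands at about 1.27 rad, which means latched. Moving above the knob.

```bash
cat > go.sh <<'E'
python3 -c "
from h import *
import sys
s=st(); 
p=[float(v) for v in sys.argv[1:4]]
print('togo cm',togo(p)) if p else 0
" $@
E
python3 -m inch '[{"yaw":1},{"yaw":1},{"yaw":1},{"yaw":1},{"yaw":1},{"yaw":1},{"yaw":1},{"yaw":1},{"yaw":1},{"yaw":1},{"yaw":0.96},{}]' 10
python3 -m inch '[{"x":-2.7,"y":1.34},{"x":-2.7,"y":1.34},{"x":-2.7,"y":1.34},{"x":-2.7,"y":1.34},{"x":-2.7,"y":1.34},{"x":-2.7,"y":1.34},{"x":-2.7,"y":1.34},{"x":-2.7,"y":1.34},{"x":-2.7,"y":1.34},{"x":-2.7,"y":1.34}]'
python3 -m inch '[{"x":-2.7,"y":1.34},{"x":-2.7,"y":1.34},{"x":-2.7,"y":1.34},{"x":-2.7,"y":1.34},{"x":-2.7,"y":1.34},{"x":-2.7,"y":1.34},{"x":-2.7,"y":1.34},{"x":-2.7,"y":1.34},{"x":-2.7,"y":1.34},{"x":-2.7,"y":1.34},{},{}]'
bash go.sh 598 73 126
python3 -c "
from h import *
grab('wrist','w1',scale=1.2)"
```

```text
0.1 [210.4 534.7 235.2] [-179.9   -0.   158.5] [0.1 0.2 0.3] 90.98216807643679 [67. 18. 90. -0. 72. -1.]
togo cm [-52.98 -28.76  10.97]invalid input
invalid input
invalid input
```

View pics/w1.png

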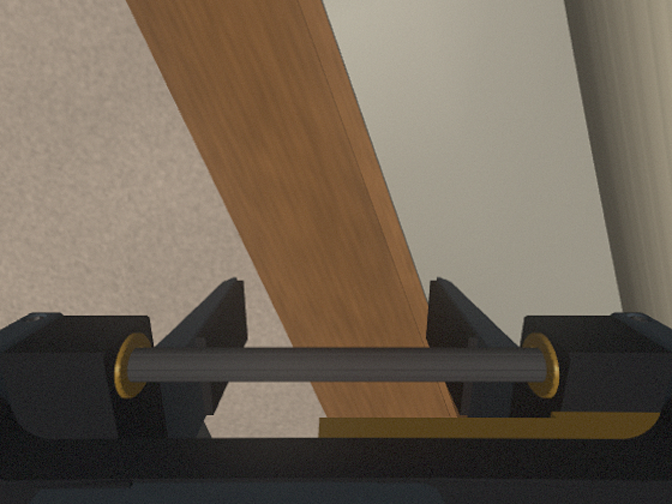

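The wrist view only shows the box under the start pose, because the rows were refused. I'll try rows with every key filled in.

```bash
python3 -m inch '[{"x":0,"y":0,"z":0,"yaw":1,"gripper":1}]' 10; echo; python3 -m inch '[{"x":0,"y":0,"z":0,"yaw":1,"gripper":1}]'; python3 -m inch '[{"yaw":1}]'; python3 -m inch --help | head; bash go.sh 598 73 240
```

```text
time_s: 0.23
ee_pos: [210.4, 534.8, 235.5]
ee_rot: [-179.9, 0.0, 153.4]
force: [-0.1, -0.4, -0.5]
gripper_width: 91.0

time_s: 0.32
ee_pos: [210.4, 534.9, 235.6]
ee_rot: [-180.0, 0.0, 148.3]
force: [-0.2, 0.3, 0.3]
gripper_width: 91.4
0.3167 [210.4 534.9 235.6] [-180.     0.   148.3] [-0.2  0.3  0.3] 91.4065367235308 [67. 18. 90. -0. 72.  9.]
togo cm [-57.25 -18.92  -0.42]invalid input
invalid input: not JSON, or not a number
```

```bash
python3 -m inch '[{"x":0,"y":0,"z":0,"yaw":1,"gripper":1},{"x":0,"y":0,"z":0,"yaw":1,"gripper":1},{"x":0,"y":0,"z":0,"yaw":1,"gripper":1},{"x":0,"y":0,"z":0,"yaw":1,"gripper":1},{"x":0,"y":0,"z":0,"yaw":1,"gripper":1},{"x":0,"y":0,"z":0,"yaw":1,"gripper":1},{"x":0,"y":0,"z":0,"yaw":1,"gripper":1},{"x":0,"y":0,"z":0,"yaw":1,"gripper":1},{"x":0,"y":0,"z":0,"yaw":0.9,"gripper":1}]' | tail -0
python3 -m inch '[{"x":-3.6,"y":1.79,"z":0,"yaw":0,"gripper":1},{"x":-3.6,"y":1.79,"z":0,"yaw":0,"gripper":1},{"x":-3.6,"y":1.79,"z":0,"yaw":0,"gripper":1},{"x":-3.6,"y":1.79,"z":0,"yaw":0,"gripper":1},{"x":-3.6,"y":1.79,"z":0,"yaw":0,"gripper":1},{"x":-3.6,"y":1.79,"z":0,"yaw":0,"gripper":1},{"x":-3.6,"y":1.79,"z":0,"yaw":0,"gripper":1},{"x":-3.6,"y":1.79,"z":0,"yaw":0,"gripper":1}]'| tail -0
python3 -m inch '[{"x":-3.6,"y":1.79,"z":0,"yaw":0,"gripper":1},{"x":-3.6,"y":1.79,"z":0,"yaw":0,"gripper":1},{"x":-3.6,"y":1.79,"z":0,"yaw":0,"gripper":1},{"x":-3.6,"y":1.79,"z":0,"yaw":0,"gripper":1},{"x":-3.6,"y":1.79,"z":0,"yaw":0,"gripper":1},{"x":-3.6,"y":1.79,"z":0,"yaw":0,"gripper":1},{"x":-3.6,"y":1.79,"z":0,"yaw":0,"gripper":1},{"x":0,"y":0,"z":0,"yaw":0,"gripper":1},{"x":0,"y":0,"z":0,"yaw":0,"gripper":1}]'
bash go.sh 598 73 126
python3 -c "
from h import *
grab('wrist','w2',scale=1.2)"
```

```text
time_s: 2.48
ee_pos: [602.5, 74.6, 235.0]
ee_rot: [-179.9, -0.0, 103.8]
force: [-1.2, 1.0, -0.6]
gripper_width: 91.2
2.4833 [602.5  74.6 235. ] [-179.9   -0.   103.8] [-1.2  1.  -0.6] 91.18250394791755 [ 6. 21. 85.  0. 74. -8.]
togo cm [-0.05 -0.46 10.9 ]Exception ignored on flushing sys.stdout:
BrokenPipeError: [Errno 32] Broken pipe
Exception ignored on flushing sys.stdout:
BrokenPipeError: [Errno 32] Broken pipe
```

View pics/w2.png

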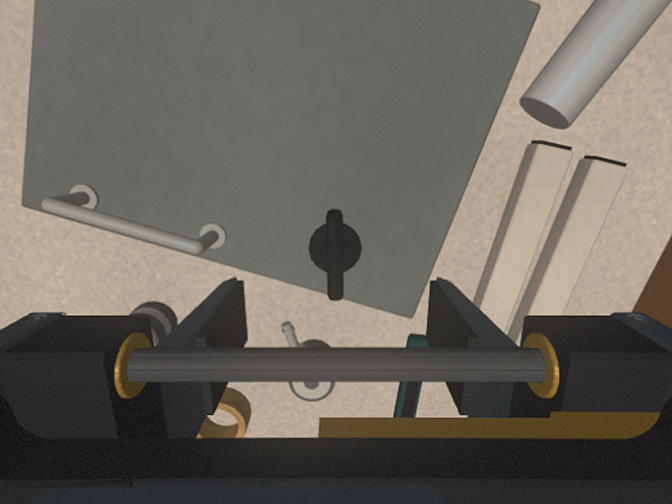

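The wing is vertical in the wrist image at (335,212)-(335,297), so the yaw is right. The handle bar runs from (46,204) to (200,246). Refining positions.

Run:
```python
from h import *
f=load('w2'); s=lambda p: np.array(p,float)/1.2
print(ray(f,s([(335,214),(335,297),(50,204),(196,246)]),132))
print('locker corner near, far right',ray(f,s([(412,318),(24,205),(538,5)]),96))
p=np.load('locker.npy')
L=np.array([(163,-123,96),(-163,-123,96),(163,123,96.)])
print(Ro.from_euler('z',p[2]).apply(L)+[p[0],p[1],0])
```

```text
[[595.01020727 107.05651724 132.        ]
 [609.80022885  46.98610129 132.        ]
 [405.6756162   67.10811428 132.        ]
 [505.34642836  61.29818576 132.        ]]
locker corner near, far right [[681.97320324  28.71974578  96.        ]
 [360.95522726  49.12480458  96.        ]
 [694.91960846 270.86268188  96.        ]]
[[678.80827063  25.10664023  96.        ]
 [353.43279616  45.27593915  96.        ]
 [694.02804834 270.6353725   96.        ]]
```

```bash
python3 -m inch '[{"x":0,"y":0,"z":2.5,"yaw":0,"gripper":1},{"x":0,"y":0,"z":2.5,"yaw":0,"gripper":0.3},{"x":0,"y":0,"z":2.5,"yaw":0,"gripper":0},{"x":0,"y":0,"z":2,"yaw":0,"gripper":0},{"x":0,"y":0,"z":1.4,"yaw":0,"gripper":0},{"x":0,"y":0,"z":0,"yaw":0,"gripper":-1},{"x":0,"y":0,"z":0,"yaw":0,"gripper":-1},{"x":0,"y":0,"z":0,"yaw":0,"gripper":-1},{"x":0,"y":0,"z":0,"yaw":0,"gripper":-1},{"x":0,"y":0,"z":0,"yaw":0,"gripper":-1},{"x":0,"y":0,"z":0,"yaw":0,"gripper":-1},{"x":0,"y":0,"z":0,"yaw":0,"gripper":-1}]' 15
bash go.sh 601 76 126
```

```text
time_s: 3.53
ee_pos: [602.1, 76.3, 127.6]
ee_rot: [179.9, 0.0, 104.0]
force: [-0.1, 0.4, 0.2]
gripper_width: 20.4
3.5333 [602.1  76.3 127.6] [179.9   0.  104. ] [-0.1  0.4  0.2] 20.43251163839548 [ 6. 26. 94.  0. 60. -8.]
togo cm [-0.   -0.12  0.16]
```

```bash
python3 -m inch '[{"x":0,"y":0,"z":0,"yaw":0,"gripper":-1},{"x":0,"y":0,"z":0,"yaw":0,"gripper":-1},{"x":0,"y":0,"z":0,"yaw":0,"gripper":-1},{"x":0,"y":0,"z":0,"yaw":0,"gripper":-1},{"x":0,"y":0,"z":0,"yaw":-1,"gripper":-1},{"x":0,"y":0,"z":0,"yaw":-1,"gripper":-1},{"x":0,"y":0,"z":0,"yaw":-1,"gripper":-1},{"x":0,"y":0,"z":0,"yaw":-1,"gripper":-1}]'
python3 -m inch '[{"x":0,"y":0,"z":0,"yaw":-1,"gripper":-1},{"x":0,"y":0,"z":0,"yaw":-1,"gripper":-1},{"x":0,"y":0,"z":0,"yaw":-1,"gripper":-1},{"x":0,"y":0,"z":0,"yaw":-1,"gripper":-1},{"x":0,"y":0,"z":0,"yaw":-1,"gripper":-1},{"x":0,"y":0,"z":0,"yaw":-1,"gripper":-1},{"x":0,"y":0,"z":0,"yaw":-1,"gripper":-1},{"x":0,"y":0,"z":0,"yaw":-1,"gripper":-1},{"x":0,"y":0,"z":0,"yaw":-1,"gripper":-1},{"x":0,"y":0,"z":0,"yaw":-1,"gripper":-1},{"x":0,"y":0,"z":0,"yaw":-0.6,"gripper":-1},{"x":0,"y":0,"z":0,"yaw":0,"gripper":-1}]'
```

```text
time_s: 4.2
ee_pos: [600.4, 75.8, 127.1]
ee_rot: [-179.8, -0.1, 124.3]
force: [-6.3, -1.9, 5.6]
gripper_width: 11.8
time_s: 5.2
ee_pos: [599.8, 74.6, 127.1]
ee_rot: [-179.8, -0.3, 177.1]
force: [-7.3, -5.2, 7.0]
gripper_width: 12.0
```

Knob is turned (wing at 177°, grip width 12 mm). Releasing and going over the handle.

```bash
python3 -m inch '[{"x":0,"y":0,"z":0,"yaw":0,"gripper":0},{"x":0,"y":0,"z":0,"yaw":0,"gripper":0},{"x":0,"y":0,"z":0,"yaw":0,"gripper":0},{"x":0,"y":0,"z":0,"yaw":0,"gripper":0},{"x":0,"y":0,"z":-2,"yaw":0,"gripper":0},{"x":0,"y":0,"z":-3,"yaw":0,"gripper":0},{"x":0,"y":0,"z":-2,"yaw":0,"gripper":0},{"x":3.6,"y":0,"z":0,"yaw":0,"gripper":0},{"x":3.6,"y":0,"z":0,"yaw":0,"gripper":0},{"x":3.6,"y":0,"z":0,"yaw":0,"gripper":0},{"x":3.6,"y":0,"z":0,"yaw":0,"gripper":0},{"x":0,"y":0,"z":0,"yaw":0,"gripper":0}]'
bash go.sh 454 63 135
python3 -c "
from h import *
grab('wrist','w3',scale=1.2)"
```

```text
time_s: 6.2
ee_pos: [450.9, 83.7, 196.2]
ee_rot: [-180.0, -0.4, 177.1]
force: [0.0, -0.1, -0.2]
gripper_width: 45.8
6.2 [450.9  83.7 196.2] [-180.    -0.4  177.1] [ 0.  -0.1 -0.2] 45.80039124596346 [  9.  10. 107.   0.  63. -78.]
togo cm [-0.46 -2.05  6.12]
```

View pics/w3.png

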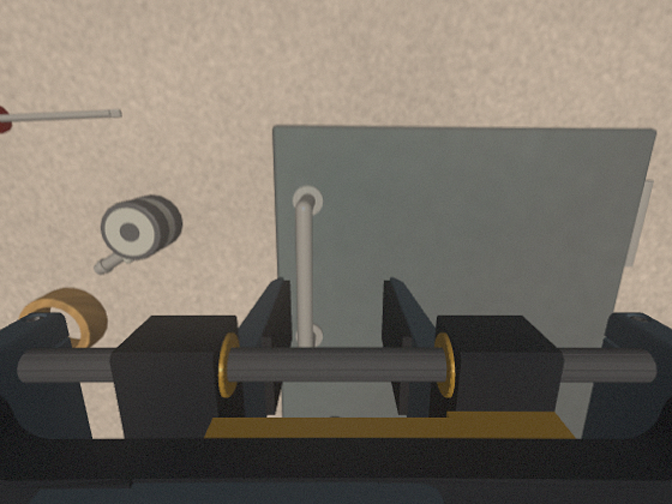

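The bar lies left of the jaw centre, at columns 305-307, which agrees with the y −2 cm step. Moving and grasping.

```bash
python3 -m inch '[{"x":-0.4,"y":-2,"z":0,"yaw":0,"gripper":0},{"x":0,"y":0,"z":2,"yaw":0,"gripper":0},{"x":0,"y":0,"z":2,"yaw":0,"gripper":0},{"x":0,"y":0,"z":1.5,"yaw":0,"gripper":0},{"x":0,"y":0,"z":0.6,"yaw":0,"gripper":0},{"x":0,"y":0,"z":0,"yaw":0,"gripper":0},{"x":0,"y":0,"z":0,"yaw":0,"gripper":-1},{"x":0,"y":0,"z":0,"yaw":0,"gripper":-1},{"x":0,"y":0,"z":0,"yaw":0,"gripper":-1},{"x":0,"y":0,"z":0,"yaw":0,"gripper":-1},{"x":0,"y":0,"z":0,"yaw":0,"gripper":-1},{"x":0,"y":0,"z":0,"yaw":0,"gripper":-1}]' 35
python3 -m inch '[{"x":0,"y":0,"z":0,"yaw":0,"gripper":-1},{"x":0,"y":0,"z":0,"yaw":0,"gripper":-1},{"x":0,"y":0,"z":0,"yaw":0,"gripper":-1}]'
python3 - <<'E'
import numpy as np
r=224;a=np.radians(11.3)
th=np.radians([0,1,2,3,4,5]+list(range(10,106,5)));P=np.c_[-np.cos(th+a),np.sin(th+a)]*r/10
print(np.round(np.c_[np.degrees(th)[1:],np.diff(P,axis=0)],2))
E
```

```text
time_s: 7.25
ee_pos: [461.2, 63.1, 136.4]
ee_rot: [-179.9, 0.1, 177.1]
force: [-0.1, 0.2, 2.7]
gripper_width: 9.2
time_s: 7.5
ee_pos: [461.2, 63.2, 136.4]
ee_rot: [-180.0, 0.0, 177.0]
force: [0.2, -3.8, 4.2]
gripper_width: 8.9
[[ 1.00e+00  8.00e-02  3.80e-01]
 [ 2.00e+00  9.00e-02  3.80e-01]
 [ 3.00e+00  9.00e-02  3.80e-01]
 [ 4.00e+00  1.00e-01  3.80e-01]
 [ 5.00e+00  1.10e-01  3.80e-01]
 [ 1.00e+01  6.30e-01  1.85e+00]
 [ 1.50e+01  7.90e-01  1.79e+00]
 [ 2.00e+01  9.40e-01  1.71e+00]
 [ 2.50e+01  1.09e+00  1.62e+00]
 [ 3.00e+01  1.22e+00  1.52e+00]
 [ 3.50e+01  1.35e+00  1.41e+00]
 [ 4.00e+01  1.47e+00  1.29e+00]
 [ 4.50e+01  1.58e+00  1.15e+00]
 [ 5.00e+01  1.67e+00  1.01e+00]
 [ 5.50e+01  1.75e+00  8.60e-01]
 [ 6.00e+01  1.82e+00  7.10e-01]
 [ 6.50e+01  1.88e+00  5.50e-01]
 [ 7.00e+01  1.92e+00  3.80e-01]
 [ 7.50e+01  1.94e+00  2.10e-01]
 [ 8.00e+01  1.95e+00  4.00e-02]
 [ 8.50e+01  1.95e+00 -1.30e-01]
 [ 9.00e+01  1.93e+00 -3.00e-01]
 [ 9.50e+01  1.90e+00 -4.70e-01]
 [ 1.00e+02  1.85e+00 -6.30e-01]
 [ 1.05e+02  1.79e+00 -7.90e-01]]
```

Bar held at about 9 mm opening. Pulling through the catch, first to about 20°.

```bash
python3 -m inch '[{"x":0,"y":0.08,"z":-0.38,"yaw":0,"gripper":-1},{"x":0,"y":0.09,"z":-0.38,"yaw":0,"gripper":-1},{"x":0,"y":0.09,"z":-0.38,"yaw":0,"gripper":-1},{"x":0,"y":0.1,"z":-0.38,"yaw":0,"gripper":-1},{"x":0,"y":0.11,"z":-0.38,"yaw":0,"gripper":-1},{"x":0,"y":0.31,"z":-0.93,"yaw":0,"gripper":-1},{"x":0,"y":0.32,"z":-0.92,"yaw":0,"gripper":-1},{"x":0,"y":0.39,"z":-0.9,"yaw":0,"gripper":-1},{"x":0,"y":0.4,"z":-0.89,"yaw":0,"gripper":-1},{"x":0,"y":0.47,"z":-0.86,"yaw":0,"gripper":-1},{"x":0,"y":0.47,"z":-0.85,"yaw":0,"gripper":-1},{"x":0,"y":0,"z":0,"yaw":0,"gripper":-1}]'
bash go.sh 0 0 0
```

```text
time_s: 8.5
ee_pos: [463.0, 91.1, 209.8]
ee_rot: [-179.9, 0.1, 177.1]
force: [-0.3, -5.7, 5.1]
gripper_width: 9.1
8.5 [463.   91.1 209.8] [-1.799e+02  1.000e-01  1.771e+02] [-0.3 -5.7  5.1] 9.108575866323472 [ 10.  10. 105.  -0.  65. -77.]
togo cm [ 45.81 -11.4   20.93]
```

```bash
python3 -m inch '[{"x":0,"y":1.09,"z":-1.62,"yaw":0,"gripper":-1},{"x":0,"y":1.22,"z":-1.52,"yaw":0,"gripper":-1},{"x":0,"y":1.35,"z":-1.41,"yaw":0,"gripper":-1},{"x":0,"y":1.47,"z":-1.29,"yaw":0,"gripper":-1},{"x":0,"y":1.58,"z":-1.15,"yaw":0,"gripper":-1},{"x":0,"y":1.67,"z":-1.01,"yaw":0,"gripper":-1},{"x":0,"y":1.75,"z":-0.86,"yaw":0,"gripper":-1},{"x":0,"y":1.82,"z":-0.71,"yaw":0,"gripper":-1},{"x":0,"y":0,"z":0,"yaw":0,"gripper":-1}]'
python3 -m inch '[{"x":0,"y":1.88,"z":-0.55,"yaw":0,"gripper":-1},{"x":0,"y":1.92,"z":-0.38,"yaw":0,"gripper":-1},{"x":0,"y":1.94,"z":-0.21,"yaw":0,"gripper":-1},{"x":0,"y":1.95,"z":-0.04,"yaw":0,"gripper":-1},{"x":0,"y":1.95,"z":0.13,"yaw":0,"gripper":-1},{"x":0,"y":1.93,"z":0.3,"yaw":0,"gripper":-1},{"x":0,"y":1.9,"z":0.47,"yaw":0,"gripper":-1},{"x":0,"y":0,"z":0,"yaw":0,"gripper":-1},{"x":0,"y":0,"z":0,"yaw":0,"gripper":-1}]'
python3 -c "
from h import *
grab('scene','s1')"
```

```text
time_s: 9.25
ee_pos: [470.0, 213.4, 307.3]
ee_rot: [179.8, 0.3, 177.1]
force: [1.8, 1.8, 4.1]
gripper_width: 10.1
time_s: 10.0
ee_pos: [477.2, 348.6, 307.7]
ee_rot: [179.7, 0.3, 177.1]
force: [5.5, 2.7, 0.7]
gripper_width: 9.1
```

View pics/s1.png

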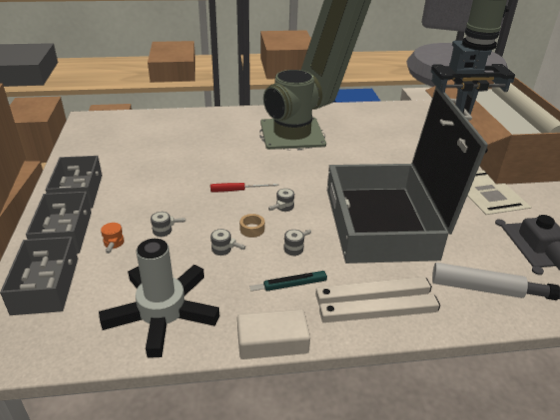

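Lid stands about 95° open. Releasing the bar, rising and turning for castor A.

```bash
python3 -m inch '[{"x":0,"y":0,"z":0,"yaw":0,"gripper":-0.4},{"x":0,"y":0,"z":0,"yaw":0,"gripper":-0.4},{"x":0,"y":0,"z":0,"yaw":0,"gripper":-0.4},{"x":0,"y":0,"z":0,"yaw":0,"gripper":-0.4},{"x":0,"y":0,"z":-2,"yaw":0,"gripper":-0.4},{"x":0,"y":0,"z":-3,"yaw":0,"gripper":-0.4},{"x":0,"y":0,"z":-3,"yaw":0,"gripper":-0.4},{"x":0,"y":0,"z":-2,"yaw":0,"gripper":0}]'
python3 -m inch '[{"x":0,"y":0,"z":0,"yaw":1,"gripper":1},{"x":0,"y":0,"z":0,"yaw":1,"gripper":1},{"x":0,"y":0,"z":0,"yaw":1,"gripper":1},{"x":0,"y":0,"z":0,"yaw":1,"gripper":1},{"x":0,"y":0,"z":0,"yaw":1,"gripper":1},{"x":0,"y":0,"z":0,"yaw":1,"gripper":1},{"x":0,"y":0,"z":0,"yaw":1,"gripper":1},{"x":0,"y":0,"z":0,"yaw":1,"gripper":1},{"x":0,"y":0,"z":0,"yaw":1,"gripper":1},{"x":0,"y":0,"z":0,"yaw":1,"gripper":1},{"x":0,"y":0,"z":0,"yaw":1,"gripper":1}]'
bash go.sh 614 -89 180
```

```text
time_s: 10.72
ee_pos: [475.5, 345.7, 409.8]
ee_rot: [179.9, 0.1, 177.0]
force: [1.0, 0.6, 0.6]
gripper_width: 31.4
time_s: 11.63
ee_pos: [475.3, 345.5, 406.9]
ee_rot: [-180.0, -0.0, 121.8]
force: [-0.1, 0.0, -0.9]
gripper_width: 91.7
11.6333 [475.3 345.5 406.9] [-180.    -0.   121.8] [-0.1  0.  -0.9] 91.66919525077836 [35. 17. 68.  0. 95.  3.]
togo cm [-44.25 -11.08  22.67]
```

```bash
cat >> h.py <<'E'
def castors(name='tt'):
    f=grab('top',name); g=cv2.cvtColor(f["pixels"],cv2.COLOR_RGB2GRAY)
    g=cv2.resize(g,None,fx=4,fy=4,interpolation=cv2.INTER_CUBIC)
    c=cv2.HoughCircles(cv2.medianBlur(g,5),cv2.HOUGH_GRADIENT,1,100,param1=80,param2=22,minRadius=26,maxRadius=36)
    if c is None: return print('none')
    for x,y,r in c[0]: 
        w=ray(f,[((x+.5)/4-.5,(y+.5)/4-.5)],48)[0]
        if 300<w[0]<720 and -520<w[1]<0: print(np.round(w[:2]),r)
E
python3 -c "
from h import *
castors('t1')"
python3 -m inch '[{"x":-3.68,"y":-0.92,"z":0,"yaw":0,"gripper":1},{"x":-3.68,"y":-0.92,"z":0,"yaw":0,"gripper":1},{"x":-3.68,"y":-0.92,"z":0,"yaw":0,"gripper":1},{"x":-3.68,"y":-0.92,"z":0,"yaw":0,"gripper":1},{"x":-3.68,"y":-0.92,"z":0,"yaw":0,"gripper":1},{"x":-3.68,"y":-0.92,"z":0,"yaw":0,"gripper":1},{"x":-3.68,"y":-0.92,"z":0,"yaw":0,"gripper":1},{"x":-3.68,"y":-0.92,"z":0,"yaw":0,"gripper":1},{"x":-3.68,"y":-0.92,"z":0,"yaw":0,"gripper":1},{"x":-3.68,"y":-0.92,"z":0,"yaw":0,"gripper":1},{"x":-3.68,"y":-0.92,"z":0,"yaw":0,"gripper":1},{"x":-3.68,"y":-0.92,"z":0,"yaw":0,"gripper":1}]'
python3 -m inch '[{"x":0,"y":0,"z":4,"yaw":0,"gripper":1},{"x":0,"y":0,"z":4,"yaw":0,"gripper":1},{"x":0,"y":0,"z":4,"yaw":0,"gripper":1},{"x":0,"y":0,"z":4,"yaw":0,"gripper":1},{"x":0,"y":0,"z":4,"yaw":0,"gripper":1},{"x":0,"y":0,"z":2.6,"yaw":0,"gripper":1},{"x":0,"y":0,"z":0,"yaw":0,"gripper":1},{"x":0,"y":0,"z":0,"yaw":0,"gripper":1}]'
bash go.sh 614 -89 28
python3 -c "
from h import *
grab('wrist','w4')"
```

```text
[ 505. -417.] 35.4
[429. -84.] 28.8
[614. -88.] 26.6
[ 594. -267.] 27.2
time_s: 12.68
ee_pos: [616.2, -89.0, 407.0]
ee_rot: [180.0, -0.0, 122.1]
force: [0.6, 1.2, -0.1]
gripper_width: 91.5
time_s: 13.35
ee_pos: [615.7, -87.1, 180.2]
ee_rot: [-179.9, -0.1, 122.1]
force: [0.7, -0.7, 0.3]
gripper_width: 91.5
13.35 [615.7 -87.1 180.2] [-1.799e+02 -1.000e-01  1.221e+02] [ 0.7 -0.7  0.3] 91.50059307295746 [ -9.  25.  88.   0.  67. -41.]
togo cm [-0.11 -0.21 15.22]
```

View pics/w4.png

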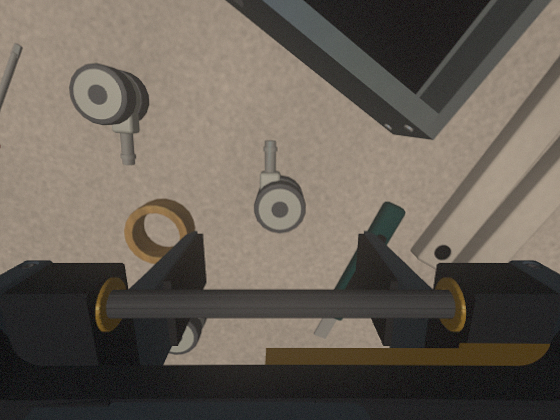

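Castor A is centred, with its face at (280,209) and the stem up. The knife's left edge runs (385,203)-(318,330), close to the right finger, so I'll check the clearance.

Run:
```python
from h import *
f=load('w4');s=telemetry.state();R=Ro.from_euler('xyz',s["ee_rot"],degrees=True)
for n,uv,z in (('castor',(280,209),48),('stem',(269,145),24),('knife',(383,204),18),('knife',(345,270),18),('knife',(316,330),10)):
    w=ray(f,[uv],z)[0]; print(n,np.round(w),np.round(R.inv().apply(w-s["ee_pos"])/10,2))
```

```text
castor [618. -88.  48.] [-0.09 -0.02 13.43]
stem [578. -45.  24.] [ 5.67 -1.1  15.82]
knife [710. -34.  18.] [-0.41 10.72 16.45]
knife [ 721. -117.   18.] [-8.04  7.22 16.45]
knife [ 742. -204.   10.] [-16.52   4.36  17.25]
```

```bash
python3 -m inch '[{"x":-0.1,"y":0,"z":3.5,"yaw":0,"gripper":1},{"x":0,"y":0,"z":3.5,"yaw":0,"gripper":1},{"x":0,"y":0,"z":3.5,"yaw":0,"gripper":1},{"x":0,"y":0,"z":3,"yaw":0,"gripper":1},{"x":0,"y":0,"z":1.5,"yaw":0,"gripper":1},{"x":0,"y":0,"z":0,"yaw":0,"gripper":1},{"x":0,"y":0,"z":0,"yaw":0,"gripper":-1},{"x":0,"y":0,"z":0,"yaw":0,"gripper":-1},{"x":0,"y":0,"z":0,"yaw":0,"gripper":-1},{"x":0,"y":0,"z":0,"yaw":0,"gripper":-1},{"x":0,"y":0,"z":0,"yaw":0,"gripper":-1},{"x":0,"y":0,"z":0,"yaw":0,"gripper":-1}]' 30
python3 -m inch '[{"x":0,"y":0,"z":0,"yaw":0,"gripper":-1},{"x":0,"y":0,"z":-2,"yaw":0,"gripper":-1},{"x":0,"y":0,"z":-4,"yaw":0,"gripper":-1},{"x":0,"y":0,"z":-4,"yaw":0,"gripper":-1},{"x":0,"y":0,"z":-4,"yaw":0,"gripper":-1},{"x":0,"y":0,"z":0,"yaw":1,"gripper":-1},{"x":0,"y":0,"z":0,"yaw":1,"gripper":-1},{"x":0,"y":0,"z":0,"yaw":1,"gripper":-1},{"x":0,"y":0,"z":0,"yaw":1,"gripper":-1},{"x":0,"y":0,"z":0,"yaw":1,"gripper":-1},{"x":0,"y":0,"z":0,"yaw":1,"gripper":-1},{"x":0,"y":0,"z":0,"yaw":1,"gripper":-1}]'
cat >> h.py <<'E'
def lk(x,y,z):
    p=np.load('locker.npy'); return Ro.from_euler('z',p[2]).apply([x,y,z])+[p[0]+2,p[1]+1,0]
E
python3 -c "
from h import *
for q in [(80,-65,150),(-80,-65,150),(80,40,150),(-80,70,150)]: print(q,np.round(lk(*q)),togo(lk(*q)))"
```

```text
time_s: 14.4
ee_pos: [617.2, -88.1, 31.8]
ee_rot: [179.9, 0.1, 122.0]
force: [0.2, 1.1, 0.1]
gripper_width: 53.7
time_s: 15.4
ee_pos: [616.5, -88.0, 170.5]
ee_rot: [-179.9, -0.0, 86.8]
force: [-0.5, -0.8, -0.6]
gripper_width: 49.8
(80, -65, 150) [602.  89. 150.] [17.6  -2.48  2.06]
(-80, -65, 150) [442.  99. 150.] [ 17.69 -18.48   2.07]
(80, 40, 150) [608. 194. 150.] [28.1  -2.42  2.06]
(-80, 70, 150) [450. 234. 150.] [ 31.19 -18.4    2.08]
```

```bash
python3 -m inch '[{"x":3.5,"y":-0.5,"z":0,"yaw":0,"gripper":-1},{"x":3.5,"y":-0.5,"z":0,"yaw":0,"gripper":-1},{"x":3.5,"y":-0.5,"z":0,"yaw":0,"gripper":-1},{"x":3.5,"y":-0.5,"z":0,"yaw":0,"gripper":-1},{"x":3.6,"y":-0.5,"z":0,"yaw":0,"gripper":-1},{"x":0,"y":0,"z":0,"yaw":0,"gripper":-1},{"x":0,"y":0,"z":3,"yaw":0,"gripper":-1},{"x":0,"y":0,"z":3,"yaw":0,"gripper":-1},{"x":0,"y":0,"z":3,"yaw":0,"gripper":-1},{"x":0,"y":0,"z":2.5,"yaw":0,"gripper":-1},{"x":0,"y":0,"z":1.4,"yaw":0,"gripper":-1},{"x":0,"y":0,"z":0,"yaw":0,"gripper":-1}]'
python3 -m inch '[{"x":0,"y":0,"z":0,"yaw":0,"gripper":0.4},{"x":0,"y":0,"z":0,"yaw":0,"gripper":0.4},{"x":0,"y":0,"z":0,"yaw":0,"gripper":0.4},{"x":0,"y":0,"z":0,"yaw":0,"gripper":0.4},{"x":0,"y":0,"z":-3,"yaw":0,"gripper":0.4},{"x":0,"y":0,"z":-4,"yaw":0,"gripper":0.4},{"x":0,"y":0,"z":-4,"yaw":0,"gripper":1},{"x":0,"y":0,"z":-2,"yaw":0,"gripper":1},{"x":0,"y":0,"z":0,"yaw":0,"gripper":1}]'
bash go.sh 430 -85 150
python3 -c "
from h import *
castors('t2')"
```

```text
time_s: 16.4
ee_pos: [598.1, 88.3, 38.1]
ee_rot: [-179.5, 0.1, 87.0]
force: [0.1, -0.2, -0.7]
gripper_width: 49.6
time_s: 17.15
ee_pos: [604.3, 89.4, 179.2]
ee_rot: [179.2, -0.1, 87.0]
force: [0.7, 0.3, 0.4]
gripper_width: 80.9
17.15 [604.3  89.4 179.2] [ 1.792e+02 -1.000e-01  8.700e+01] [0.7 0.3 0.4] 80.87553493944431 [ 7. 23. 90.  0. 66. 10.]
togo cm [-18.33 -16.54   2.65]
[429. -84.] 35.4
[ 506. -418.] 26.4
[ 595. -267.] 26.6
```

```bash
python3 -m inch '[{"x":-2.62,"y":-2.35,"z":0,"yaw":0,"gripper":1},{"x":-2.62,"y":-2.35,"z":0,"yaw":0,"gripper":1},{"x":-2.62,"y":-2.35,"z":0,"yaw":0,"gripper":1},{"x":-2.62,"y":-2.35,"z":0,"yaw":0,"gripper":1},{"x":-2.62,"y":-2.35,"z":0,"yaw":0,"gripper":1},{"x":-2.62,"y":-2.35,"z":0,"yaw":0,"gripper":1},{"x":-2.62,"y":-2.35,"z":0,"yaw":0,"gripper":1},{"x":0,"y":0,"z":2,"yaw":-1,"gripper":1},{"x":0,"y":0,"z":2,"yaw":-1,"gripper":1},{"x":0,"y":0,"z":2,"yaw":-1,"gripper":1}]'
python3 -m inch '[{"x":0,"y":0,"z":0,"yaw":-1,"gripper":1},{"x":0,"y":0,"z":0,"yaw":-1,"gripper":1},{"x":0,"y":0,"z":0,"yaw":-1,"gripper":1},{"x":0,"y":0,"z":0,"yaw":-0.3,"gripper":1},{"x":0,"y":0,"z":0,"yaw":0,"gripper":1},{"x":0,"y":0,"z":0,"yaw":0,"gripper":1}]'
bash go.sh 431 -85 29.5
python3 -c "
from h import *
grab('wrist','w5')"
```

```text
time_s: 18.03
ee_pos: [425.9, -86.1, 110.8]
ee_rot: [-180.0, -0.0, 102.2]
force: [-0.6, -0.2, 0.3]
gripper_width: 91.2
time_s: 18.53
ee_pos: [426.4, -85.5, 111.2]
ee_rot: [-179.9, -0.1, 118.5]
force: [-0.6, 0.3, 0.2]
gripper_width: 91.1
18.5333 [426.4 -85.5 111.2] [-1.799e+02 -1.000e-01  1.185e+02] [-0.6  0.3  0.2] 91.14622586108787 [-13.  13. 117.   0.  49. -41.]
togo cm [-0.19  0.44  8.17]
```

View pics/w5.png

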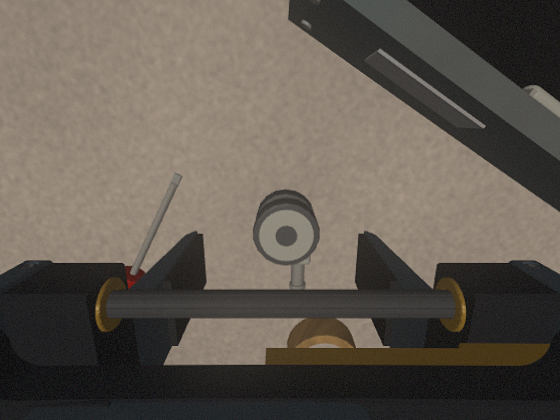

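Castor C's face is at (286,235). The screwdriver blade passes (178,178)-(135,272), near the left finger. Checking the offset.

Run:
```python
from h import *
f=load('w5');s=telemetry.state();R=Ro.from_euler('xyz',s["ee_rot"],degrees=True)
for n,uv,z in (('castor',(286,235),48),('blade',(178,178),8),('blade',(135,272),8)):
    w=ray(f,[uv],z)[0]; print(n,np.round(w),np.round(R.inv().apply(w-s["ee_pos"])/10,2))
```

```text
castor [432. -84.  48.] [-0.16  0.56  6.33]
blade [338. -96.   8.] [ 3.31 -8.31 10.35]
blade [ 338. -194.    8.] [ -5.29 -12.98  10.34]
```

```bash
python3 -m inch '[{"x":-0.15,"y":0.5,"z":0,"yaw":0,"gripper":1},{"x":0,"y":0,"z":3,"yaw":0,"gripper":1},{"x":0,"y":0,"z":3,"yaw":0,"gripper":1},{"x":0,"y":0,"z":2.1,"yaw":0,"gripper":1},{"x":0,"y":0,"z":0,"yaw":0,"gripper":1},{"x":0,"y":0,"z":0,"yaw":0,"gripper":-1},{"x":0,"y":0,"z":0,"yaw":0,"gripper":-1},{"x":0,"y":0,"z":0,"yaw":0,"gripper":-1},{"x":0,"y":0,"z":0,"yaw":0,"gripper":-1},{"x":0,"y":0,"z":0,"yaw":0,"gripper":-1},{"x":0,"y":0,"z":0,"yaw":0,"gripper":-1},{"x":0,"y":0,"z":0,"yaw":0,"gripper":-1}]' 30
python3 -m inch '[{"x":0,"y":0,"z":0,"yaw":0,"gripper":-1},{"x":0,"y":0,"z":-2,"yaw":0,"gripper":-1},{"x":0,"y":0,"z":-4,"yaw":0,"gripper":-1},{"x":0,"y":0,"z":-4,"yaw":0,"gripper":-1},{"x":0,"y":0,"z":-4,"yaw":0,"gripper":-1},{"x":0,"y":0,"z":0,"yaw":1,"gripper":-1},{"x":0,"y":0,"z":0,"yaw":1,"gripper":-1},{"x":0,"y":0,"z":0,"yaw":1,"gripper":-1},{"x":0,"y":0,"z":0,"yaw":1,"gripper":-1},{"x":0,"y":0,"z":0,"yaw":1,"gripper":-1},{"x":0,"y":0,"z":0,"yaw":1,"gripper":-1},{"x":0,"y":0,"z":0,"yaw":0.4,"gripper":-1}]'
bash go.sh 450 234 40
```

```text
time_s: 19.58
ee_pos: [432.3, -84.7, 31.5]
ee_rot: [180.0, 0.0, 118.5]
force: [-1.5, -0.2, 4.4]
gripper_width: 49.8
time_s: 20.58
ee_pos: [432.0, -84.5, 170.6]
ee_rot: [-180.0, -0.0, 86.3]
force: [-0.0, -0.5, -1.8]
gripper_width: 49.1
20.5833 [432.  -84.5 170.6] [-180.    -0.    86.3] [-0.  -0.5 -1.8] 49.0612042878922 [-13.  10. 112.   0.  58.  -9.]
togo cm [31.89 -0.24 13.07]
```

```bash
python3 -m inch '[{"x":3.43,"y":0,"z":0,"yaw":0,"gripper":-1},{"x":3.43,"y":0,"z":0,"yaw":0,"gripper":-1},{"x":3.43,"y":0,"z":0,"yaw":0,"gripper":-1},{"x":3.43,"y":0,"z":0,"yaw":0,"gripper":-1},{"x":3.43,"y":0,"z":0,"yaw":0,"gripper":-1},{"x":3.43,"y":0,"z":0,"yaw":0,"gripper":-1},{"x":3.43,"y":0,"z":0,"yaw":0,"gripper":-1},{"x":3.43,"y":0,"z":0,"yaw":0,"gripper":-1},{"x":3.43,"y":0,"z":0,"yaw":0,"gripper":-1},{"x":0,"y":0,"z":0,"yaw":0,"gripper":-1},{"x":0,"y":0,"z":0,"yaw":0,"gripper":-1}]'
python3 -m inch '[{"x":0,"y":0,"z":3,"yaw":0,"gripper":-1},{"x":0,"y":0,"z":3,"yaw":0,"gripper":-1},{"x":0,"y":0,"z":3,"yaw":0,"gripper":-1},{"x":0,"y":0,"z":2.5,"yaw":0,"gripper":-1},{"x":0,"y":0,"z":1.5,"yaw":0,"gripper":-1},{"x":0,"y":0,"z":0,"yaw":0,"gripper":-1},{"x":0,"y":0,"z":0,"yaw":0,"gripper":-1}]'
python3 -m inch '[{"x":0,"y":0,"z":0,"yaw":0,"gripper":0.4},{"x":0,"y":0,"z":0,"yaw":0,"gripper":0.4},{"x":0,"y":0,"z":0,"yaw":0,"gripper":0.4},{"x":0,"y":0,"z":0,"yaw":0,"gripper":0.4},{"x":0,"y":0,"z":-3,"yaw":0,"gripper":0.4},{"x":0,"y":0,"z":-4,"yaw":0,"gripper":0.4},{"x":0,"y":0,"z":-4,"yaw":0,"gripper":1},{"x":0,"y":0,"z":-2,"yaw":0,"gripper":1},{"x":0,"y":0,"z":0,"yaw":0,"gripper":1}]'
bash go.sh 596 -267 150
python3 -c "
from h import *
castors('t3')"
```

```text
time_s: 21.5
ee_pos: [450.6, 224.9, 170.3]
ee_rot: [-179.9, 0.0, 86.7]
force: [-0.8, -0.8, -1.6]
gripper_width: 49.5
time_s: 22.08
ee_pos: [450.6, 222.3, 40.5]
ee_rot: [-179.9, 0.1, 86.5]
force: [-0.3, 0.0, -0.1]
gripper_width: 49.5
time_s: 22.83
ee_pos: [453.9, 225.0, 176.8]
ee_rot: [179.4, -0.3, 86.5]
force: [1.2, -0.5, 0.7]
gripper_width: 80.9
22.8333 [453.9 225.  176.8] [179.4  -0.3  86.5] [ 1.2 -0.5  0.7] 80.89447214792749 [ 25.  15. 104.   0.  61.  29.]
togo cm [-48.26  17.13   2.58]
[ 506. -419.] 26.6
[ 597. -268.] 29.9
[ 519. -183.] 29.3
```

```bash
python3 -m inch '[{"x":-3.85,"y":1.36,"z":0,"yaw":0,"gripper":1},{"x":-3.85,"y":1.36,"z":0,"yaw":0,"gripper":1},{"x":-3.85,"y":1.36,"z":0,"yaw":0,"gripper":1},{"x":-3.85,"y":1.36,"z":0,"yaw":0,"gripper":1},{"x":-3.85,"y":1.36,"z":0,"yaw":0,"gripper":1},{"x":-3.85,"y":1.36,"z":0,"yaw":0,"gripper":1},{"x":-3.85,"y":1.36,"z":0,"yaw":0,"gripper":1},{"x":-3.85,"y":1.36,"z":0,"yaw":0,"gripper":1},{"x":-3.85,"y":1.36,"z":0,"yaw":0,"gripper":1},{"x":-3.85,"y":1.36,"z":0,"yaw":0,"gripper":1},{"x":-3.85,"y":1.36,"z":0,"yaw":0,"gripper":1},{"x":-3.85,"y":1.36,"z":0,"yaw":0,"gripper":1}]'
python3 -m inch '[{"x":-2.06,"y":0.8,"z":0,"yaw":0,"gripper":1},{"x":0,"y":0,"z":0,"yaw":1,"gripper":1},{"x":0,"y":0,"z":1,"yaw":1,"gripper":1},{"x":0,"y":0,"z":1,"yaw":1,"gripper":1},{"x":0,"y":0,"z":1,"yaw":1,"gripper":1},{"x":0,"y":0,"z":1,"yaw":1,"gripper":1},{"x":0,"y":0,"z":0,"yaw":1,"gripper":1},{"x":0,"y":0,"z":0,"yaw":0.1,"gripper":1},{"x":0,"y":0,"z":0,"yaw":0,"gripper":1},{"x":0,"y":0,"z":0,"yaw":0,"gripper":1}]'
bash go.sh 598 -267 29.5
python3 -c "
from h import *
grab('wrist','w6')"
```

```text
time_s: 23.88
ee_pos: [585.1, -249.1, 169.0]
ee_rot: [-179.8, -0.1, 86.5]
force: [0.1, 0.3, -0.1]
gripper_width: 91.2
time_s: 24.72
ee_pos: [592.4, -268.4, 130.4]
ee_rot: [-180.0, 0.0, 56.1]
force: [0.7, 0.9, 0.8]
gripper_width: 91.2
24.7167 [ 592.4 -268.4  130.4] [-180.     0.    56.1] [0.7 0.9 0.8] 91.22373856340326 [-25.  29.  88.   0.  63.   8.]
togo cm [ 0.43  0.39 10.09]
```

View pics/w6.png

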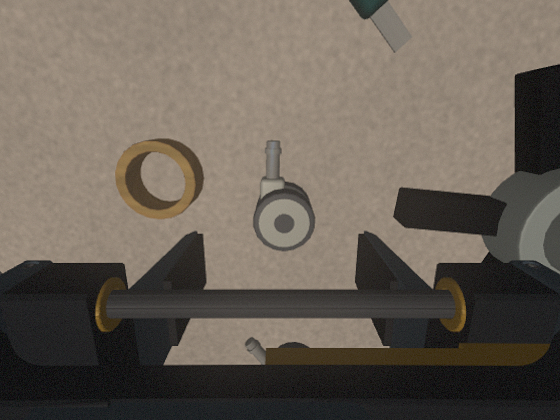

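Castor B is aligned with its face at (285,223). The chair-base leg end at (397,208) is about 90 mm away, so it's clear. Grasping.

```bash
python3 -m inch '[{"x":0.3,"y":0.4,"z":1,"yaw":0,"gripper":0.8},{"x":0,"y":0,"z":3,"yaw":0,"gripper":0.8},{"x":0,"y":0,"z":3,"yaw":0,"gripper":0.8},{"x":0,"y":0,"z":2,"yaw":0,"gripper":0.8},{"x":0,"y":0,"z":1,"yaw":0,"gripper":0.8},{"x":0,"y":0,"z":0,"yaw":0,"gripper":-1},{"x":0,"y":0,"z":0,"yaw":0,"gripper":-1},{"x":0,"y":0,"z":0,"yaw":0,"gripper":-1},{"x":0,"y":0,"z":0,"yaw":0,"gripper":-1},{"x":0,"y":0,"z":0,"yaw":0,"gripper":-1},{"x":0,"y":0,"z":0,"yaw":0,"gripper":-1},{"x":0,"y":0,"z":0,"yaw":0,"gripper":-1}]' 30
python3 -m inch '[{"x":0,"y":0,"z":0,"yaw":0,"gripper":-1},{"x":0,"y":0,"z":-2,"yaw":0,"gripper":-1},{"x":0,"y":0,"z":-4,"yaw":0,"gripper":-1},{"x":0,"y":0,"z":-4,"yaw":0,"gripper":-1},{"x":0,"y":0,"z":-4,"yaw":0,"gripper":-1},{"x":0,"y":0,"z":0,"yaw":-1,"gripper":-1},{"x":0,"y":0,"z":0,"yaw":-1,"gripper":-1},{"x":0,"y":0,"z":0,"yaw":-1,"gripper":-1},{"x":0,"y":0,"z":0,"yaw":-1,"gripper":-1},{"x":0,"y":0,"z":0,"yaw":-1,"gripper":-1},{"x":0,"y":0,"z":0,"yaw":-1,"gripper":-1},{"x":0,"y":0,"z":0,"yaw":-0.1,"gripper":-1}]'
bash go.sh 442 97 40
```

```text
time_s: 25.77
ee_pos: [598.0, -268.4, 32.3]
ee_rot: [179.9, -0.0, 56.0]
force: [-1.0, 0.9, 6.0]
gripper_width: 49.1
time_s: 26.77
ee_pos: [597.5, -268.3, 170.7]
ee_rot: [-180.0, -0.0, 86.6]
force: [-0.3, -0.4, -0.6]
gripper_width: 49.3
26.7667 [ 597.5 -268.3  170.7] [-180.    -0.    86.6] [-0.3 -0.4 -0.6] 49.332225461289326 [-25.  28.  84.  -0.  68. -22.]
togo cm [ 35.55 -17.66  13.07]
```

```bash
python3 -m inch '[{"x":2.93,"y":-1.47,"z":0,"yaw":0,"gripper":-1},{"x":2.93,"y":-1.47,"z":0,"yaw":0,"gripper":-1},{"x":2.93,"y":-1.47,"z":0,"yaw":0,"gripper":-1},{"x":2.93,"y":-1.47,"z":0,"yaw":0,"gripper":-1},{"x":2.93,"y":-1.47,"z":0,"yaw":0,"gripper":-1},{"x":2.93,"y":-1.47,"z":0,"yaw":0,"gripper":-1},{"x":2.93,"y":-1.47,"z":0,"yaw":0,"gripper":-1},{"x":2.93,"y":-1.47,"z":0,"yaw":0,"gripper":-1},{"x":2.93,"y":-1.47,"z":0,"yaw":0,"gripper":-1},{"x":2.93,"y":-1.47,"z":0,"yaw":0,"gripper":-1},{"x":2.93,"y":-1.47,"z":0,"yaw":0,"gripper":-1},{"x":2.93,"y":-1.47,"z":0,"yaw":0,"gripper":-1}]'
python3 -m inch '[{"x":0,"y":0,"z":0,"yaw":0,"gripper":-1},{"x":0,"y":0,"z":0,"yaw":0,"gripper":-1},{"x":0,"y":0,"z":3,"yaw":0,"gripper":-1},{"x":0,"y":0,"z":3,"yaw":0,"gripper":-1},{"x":0,"y":0,"z":3,"yaw":0,"gripper":-1},{"x":0,"y":0,"z":2.5,"yaw":0,"gripper":-1},{"x":0,"y":0,"z":1.5,"yaw":0,"gripper":-1},{"x":0,"y":0,"z":0,"yaw":0,"gripper":-1},{"x":0,"y":0,"z":0,"yaw":0,"gripper":-1}]'
python3 -m inch '[{"x":0,"y":0,"z":0,"yaw":0,"gripper":0.4},{"x":0,"y":0,"z":0,"yaw":0,"gripper":0.4},{"x":0,"y":0,"z":0,"yaw":0,"gripper":0.4},{"x":0,"y":0,"z":0,"yaw":0,"gripper":0.4},{"x":0,"y":0,"z":-3,"yaw":0,"gripper":0.4},{"x":0,"y":0,"z":-4,"yaw":0,"gripper":0.4},{"x":0,"y":0,"z":-4,"yaw":0,"gripper":1},{"x":0,"y":0,"z":-2,"yaw":0,"gripper":1},{"x":0,"y":0,"z":0,"yaw":0,"gripper":1}]'
bash go.sh 508 -419 150
python3 -c "
from h import *
castors('t4')"
```

```text
time_s: 27.77
ee_pos: [442.0, 94.6, 171.1]
ee_rot: [180.0, -0.0, 86.4]
force: [0.3, 0.2, -1.3]
gripper_width: 49.6
time_s: 28.52
ee_pos: [443.2, 92.4, 40.6]
ee_rot: [-179.9, 0.0, 86.4]
force: [0.5, -0.2, -1.2]
gripper_width: 49.7
time_s: 29.27
ee_pos: [446.0, 94.0, 176.4]
ee_rot: [179.3, -0.2, 86.5]
force: [0.9, -0.9, -0.3]
gripper_width: 80.9
29.2667 [446.   94.  176.4] [179.3  -0.2  86.5] [ 0.9 -0.9 -0.3] 80.90197015138875 [ 10.  10. 110.   0.  59.  14.]
togo cm [-50.84   9.25   2.6 ]
[ 507. -419.] 27.3
```

```bash
python3 -m inch '[{"x":-4,"y":0.72,"z":0,"yaw":0,"gripper":1},{"x":-4,"y":0.72,"z":0,"yaw":0,"gripper":1},{"x":-4,"y":0.72,"z":0,"yaw":0,"gripper":1},{"x":-4,"y":0.72,"z":0,"yaw":0,"gripper":1},{"x":-4,"y":0.72,"z":0,"yaw":0,"gripper":1},{"x":-4,"y":0.72,"z":0,"yaw":0,"gripper":1},{"x":-4,"y":0.72,"z":0,"yaw":0,"gripper":1},{"x":-4,"y":0.72,"z":0,"yaw":0,"gripper":1},{"x":-4,"y":0.72,"z":0,"yaw":0,"gripper":1},{"x":-4,"y":0.72,"z":0,"yaw":0,"gripper":1},{"x":-4,"y":0.72,"z":0,"yaw":0,"gripper":1},{"x":-4,"y":0.72,"z":0,"yaw":0,"gripper":1}]'
python3 -m inch '[{"x":-2.8,"y":0.6,"z":0,"yaw":0,"gripper":1},{"x":0,"y":0,"z":2,"yaw":-1,"gripper":1},{"x":0,"y":0,"z":2,"yaw":-0.3,"gripper":1},{"x":0,"y":0,"z":0,"yaw":0,"gripper":1},{"x":0,"y":0,"z":0,"yaw":0,"gripper":1}]'
bash go.sh 509 -419 29.5
python3 -c "
from h import *
grab('wrist','w7')"
```

```text
time_s: 30.32
ee_pos: [499.0, -392.4, 168.9]
ee_rot: [-179.8, -0.1, 86.5]
force: [0.0, 1.4, 0.4]
gripper_width: 91.1
time_s: 30.73
ee_pos: [503.1, -418.3, 128.4]
ee_rot: [-179.8, -0.2, 93.0]
force: [-0.4, -1.1, 0.5]
gripper_width: 91.3
30.7333 [ 503.1 -418.3  128.4] [-179.8   -0.2   93. ] [-0.4 -1.1  0.5] 91.29758761533793 [-41.  30.  87.   0.  63. -44.]
togo cm [-0.14  0.63  9.89]
```

View pics/w7.png

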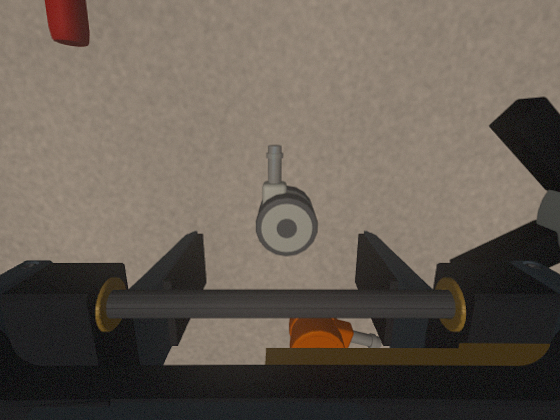

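Castor D is aligned with its face at (287,228). The orange decoy lies clear below it.

```bash
python3 -m inch '[{"x":-0.2,"y":0.6,"z":1,"yaw":0,"gripper":0.8},{"x":0,"y":0,"z":3,"yaw":0,"gripper":0.8},{"x":0,"y":0,"z":3,"yaw":0,"gripper":0.8},{"x":0,"y":0,"z":2,"yaw":0,"gripper":0.8},{"x":0,"y":0,"z":0.8,"yaw":0,"gripper":0.8},{"x":0,"y":0,"z":0,"yaw":0,"gripper":-1},{"x":0,"y":0,"z":0,"yaw":0,"gripper":-1},{"x":0,"y":0,"z":0,"yaw":0,"gripper":-1},{"x":0,"y":0,"z":0,"yaw":0,"gripper":-1},{"x":0,"y":0,"z":0,"yaw":0,"gripper":-1},{"x":0,"y":0,"z":0,"yaw":0,"gripper":-1},{"x":0,"y":0,"z":0,"yaw":0,"gripper":-1}]' 30
python3 -m inch '[{"x":0,"y":0,"z":0,"yaw":0,"gripper":-1},{"x":0,"y":0,"z":-2,"yaw":0,"gripper":-1},{"x":0,"y":0,"z":-4,"yaw":0,"gripper":-1},{"x":0,"y":0,"z":-4,"yaw":0,"gripper":-1},{"x":0,"y":0,"z":-4,"yaw":0,"gripper":-1},{"x":0,"y":0,"z":0,"yaw":1,"gripper":-1},{"x":0,"y":0,"z":0,"yaw":0.3,"gripper":-1},{"x":0,"y":0,"z":0,"yaw":0,"gripper":-1}]'
bash go.sh 606 192 40
```

```text
time_s: 31.78
ee_pos: [510.7, -421.5, 34.4]
ee_rot: [179.9, 0.1, 93.0]
force: [-1.9, 0.2, 6.6]
gripper_width: 49.7
time_s: 32.45
ee_pos: [510.6, -421.0, 173.8]
ee_rot: [179.9, 0.0, 86.5]
force: [0.2, -0.6, -1.3]
gripper_width: 49.3
32.45 [ 510.6 -421.   173.8] [179.9   0.   86.5] [ 0.2 -0.6 -1.3] 49.3011116472402 [-41.  28.  83.   0.  69. -37.]
togo cm [61.78  5.76 13.35]
```

```bash
python3 -m inch '[{"x":3.86,"y":0.36,"z":0,"yaw":0,"gripper":-1},{"x":3.86,"y":0.36,"z":0,"yaw":0,"gripper":-1},{"x":3.86,"y":0.36,"z":0,"yaw":0,"gripper":-1},{"x":3.86,"y":0.36,"z":0,"yaw":0,"gripper":-1},{"x":3.86,"y":0.36,"z":0,"yaw":0,"gripper":-1},{"x":3.86,"y":0.36,"z":0,"yaw":0,"gripper":-1},{"x":3.86,"y":0.36,"z":0,"yaw":0,"gripper":-1},{"x":3.86,"y":0.36,"z":0,"yaw":0,"gripper":-1},{"x":3.86,"y":0.36,"z":0,"yaw":0,"gripper":-1},{"x":3.86,"y":0.36,"z":0,"yaw":0,"gripper":-1},{"x":3.86,"y":0.36,"z":0,"yaw":0,"gripper":-1},{"x":3.86,"y":0.36,"z":0,"yaw":0,"gripper":-1}]'
python3 -m inch '[{"x":3.86,"y":0.36,"z":0,"yaw":0,"gripper":-1},{"x":3.86,"y":0.36,"z":0,"yaw":0,"gripper":-1},{"x":3.86,"y":0.36,"z":0,"yaw":0,"gripper":-1},{"x":3.86,"y":0.36,"z":0,"yaw":0,"gripper":-1},{"x":0,"y":0,"z":0,"yaw":0,"gripper":-1},{"x":0,"y":0,"z":0,"yaw":0,"gripper":-1}]'
bash go.sh 606 192 40
```

```text
time_s: 33.45
ee_pos: [581.2, 40.7, 172.3]
ee_rot: [-179.9, -0.0, 86.6]
force: [0.5, -0.2, -1.3]
gripper_width: 49.5
time_s: 33.95
ee_pos: [604.8, 194.0, 171.7]
ee_rot: [-179.9, 0.0, 86.8]
force: [-0.6, -0.4, -1.9]
gripper_width: 49.6
33.95 [604.8 194.  171.7] [-179.9    0.    86.8] [-0.6 -0.4 -1.9] 49.574582335023294 [17. 26. 87.  0. 67. 20.]
togo cm [-0.18  0.15 13.17]
```

```bash
python3 -m inch '[{"x":0,"y":0,"z":3,"yaw":0,"gripper":-1},{"x":0,"y":0,"z":3,"yaw":0,"gripper":-1},{"x":0,"y":0,"z":3,"yaw":0,"gripper":-1},{"x":0,"y":0,"z":2.5,"yaw":0,"gripper":-1},{"x":0,"y":0,"z":1.6,"yaw":0,"gripper":-1},{"x":0,"y":0,"z":0,"yaw":0,"gripper":-1},{"x":0,"y":0,"z":0,"yaw":0,"gripper":-1}]'
python3 -m inch '[{"x":0,"y":0,"z":0,"yaw":0,"gripper":0.4},{"x":0,"y":0,"z":0,"yaw":0,"gripper":0.4},{"x":0,"y":0,"z":0,"yaw":0,"gripper":0.4},{"x":0,"y":0,"z":0,"yaw":0,"gripper":0.4},{"x":0,"y":0,"z":-3,"yaw":0,"gripper":0.4},{"x":0,"y":0,"z":-4,"yaw":0,"gripper":0.4},{"x":0,"y":0,"z":-4,"yaw":0,"gripper":0.4},{"x":0,"y":0,"z":-4,"yaw":0,"gripper":0},{"x":0,"y":0,"z":-4,"yaw":0,"gripper":0},{"x":0,"y":0,"z":-4,"yaw":0,"gripper":0},{"x":0,"y":0,"z":-4,"yaw":0,"gripper":-0.1},{"x":0,"y":0,"z":-4,"yaw":0,"gripper":-0.1}]'
python3 -m inch '[{"x":0,"y":0,"z":-4,"yaw":0,"gripper":-0.1},{"x":0,"y":0,"z":-4,"yaw":0,"gripper":-0.1},{"x":0,"y":0,"z":0,"yaw":0,"gripper":-0.1},{"x":0,"y":0,"z":0,"yaw":0,"gripper":-0.1}]'
bash go.sh 476 346 400
python3 -c "
from h import *
f=load('t4')
castors('t5'); g=load('t5'); save(np.hstack([g['pixels'][140:300,110:390]]),'t5c',None,2.8)"
```

```text
time_s: 34.53
ee_pos: [604.7, 190.6, 41.1]
ee_rot: [-179.9, 0.1, 86.5]
force: [0.5, -0.2, -0.7]
gripper_width: 49.7
time_s: 35.53
ee_pos: [604.6, 191.9, 354.8]
ee_rot: [179.9, -0.0, 86.5]
force: [0.8, 0.3, -0.1]
gripper_width: 41.2
time_s: 35.87
ee_pos: [605.6, 192.1, 435.4]
ee_rot: [179.6, -0.1, 86.5]
force: [0.2, -0.6, -0.9]
gripper_width: 40.9
35.8667 [605.6 192.1 435.4] [ 1.796e+02 -1.000e-01  8.650e+01] [ 0.2 -0.6 -0.9] 40.87169370671794 [ 17.  22.  57.   0. 101.  20.]
togo cm [ 14.57 -13.89   3.48]
```

View pics/t5c.png

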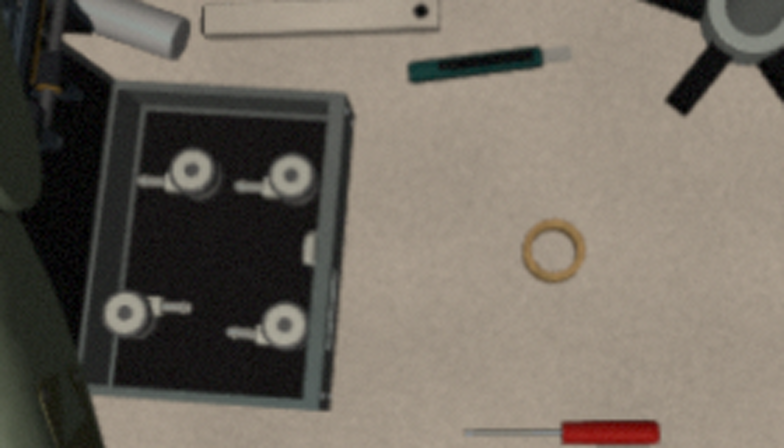

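All four castors lie in the tray. In the crop they are at (192,171), (291,176), (127,313) and (284,325). Now going back over the lid handle.

```bash
python3 -m inch '[{"x":2.9,"y":-2.77,"z":0,"yaw":0,"gripper":-0.4},{"x":2.9,"y":-2.77,"z":0,"yaw":0,"gripper":-0.4},{"x":2.9,"y":-2.77,"z":0,"yaw":0,"gripper":-0.4},{"x":2.9,"y":-2.77,"z":0,"yaw":0,"gripper":-0.4},{"x":2.9,"y":-2.77,"z":0,"yaw":0,"gripper":-0.4},{"x":0,"y":0,"z":0,"yaw":-1,"gripper":-0.4},{"x":0,"y":0,"z":0,"yaw":-1,"gripper":-0.4},{"x":0,"y":0,"z":0,"yaw":-1,"gripper":-0.4},{"x":0,"y":0,"z":0,"yaw":-1,"gripper":-0.4},{"x":0,"y":0,"z":0,"yaw":-1,"gripper":-0.4},{"x":0,"y":0,"z":0,"yaw":-1,"gripper":-0.4},{"x":0,"y":0,"z":0,"yaw":-1,"gripper":-0.4}]'
python3 -m inch '[{"x":0,"y":0,"z":0,"yaw":-1,"gripper":-0.4},{"x":0,"y":0,"z":0,"yaw":-1,"gripper":-0.4},{"x":0,"y":0,"z":0,"yaw":-1,"gripper":-0.4},{"x":0,"y":0,"z":0,"yaw":-1,"gripper":-0.4},{"x":0,"y":0,"z":0,"yaw":-1,"gripper":-0.4},{"x":0,"y":0,"z":0,"yaw":-1,"gripper":-0.4},{"x":0,"y":0,"z":0,"yaw":-1,"gripper":-0.4},{"x":0,"y":0,"z":0,"yaw":-1,"gripper":-0.4},{"x":0,"y":0,"z":0,"yaw":-1,"gripper":-0.4},{"x":0,"y":0,"z":0,"yaw":-1,"gripper":-0.4},{"x":0,"y":0,"z":0,"yaw":-1,"gripper":-0.4},{"x":0,"y":0,"z":0,"yaw":0,"gripper":-0.4}]'
bash go.sh 476 348 307
python3 -c "
from h import *
grab('wrist','w8')"
```

```text
time_s: 36.92
ee_pos: [475.2, 344.8, 429.5]
ee_rot: [-179.7, 0.0, 121.8]
force: [-0.4, -0.7, 0.6]
gripper_width: 27.2
time_s: 37.92
ee_pos: [475.3, 344.7, 429.6]
ee_rot: [-179.8, -0.2, 176.6]
force: [0.5, 0.5, 0.4]
gripper_width: 27.6
37.9167 [475.3 344.7 429.6] [-179.8   -0.2  176.6] [0.5 0.5 0.4] 27.600543701763605 [ 35.  17.  65.   0.  99. -52.]
togo cm [-0.09  0.36 12.26]
```

View pics/w8.png

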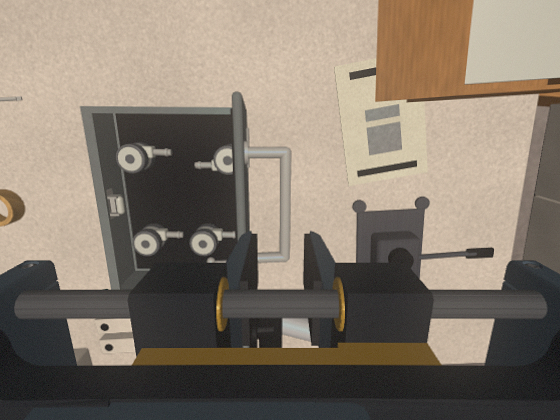

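The bar at column 285 sits between the fingers, and the lid edge at column 240 is to their left. Descending.

```bash
python3 -m inch '[{"x":-0.1,"y":0.3,"z":0,"yaw":0,"gripper":-0.4},{"x":0,"y":0,"z":2.5,"yaw":0,"gripper":-0.4},{"x":0,"y":0,"z":2.5,"yaw":0,"gripper":-0.4},{"x":0,"y":0,"z":2.5,"yaw":0,"gripper":-0.4},{"x":0,"y":0,"z":2,"yaw":0,"gripper":-0.4},{"x":0,"y":0,"z":1.5,"yaw":0,"gripper":-0.4},{"x":0,"y":0,"z":1.2,"yaw":0,"gripper":-0.4},{"x":0,"y":0,"z":0,"yaw":0,"gripper":-0.4}]' 35
python3 -m inch '[{"x":0,"y":0,"z":0,"yaw":0,"gripper":-1},{"x":0,"y":0,"z":0,"yaw":0,"gripper":-1},{"x":0,"y":0,"z":0,"yaw":0,"gripper":-1},{"x":0,"y":0,"z":0,"yaw":0,"gripper":-1},{"x":0,"y":0,"z":0,"yaw":0,"gripper":-1},{"x":0,"y":0,"z":0,"yaw":0,"gripper":-1}]'
```

```text
time_s: 38.63
ee_pos: [475.8, 347.3, 306.4]
ee_rot: [-179.8, -0.3, 176.4]
force: [-0.9, 0.1, -0.4]
gripper_width: 27.6
time_s: 39.13
ee_pos: [477.4, 348.3, 311.0]
ee_rot: [179.9, 0.1, 176.5]
force: [0.6, 0.2, 2.5]
gripper_width: 9.2
```

```bash
python3 -m inch '[{"x":0,"y":-1.9,"z":-0.47,"yaw":0,"gripper":-1},{"x":0,"y":-1.93,"z":-0.3,"yaw":0,"gripper":-1},{"x":0,"y":-1.95,"z":-0.13,"yaw":0,"gripper":-1},{"x":0,"y":-1.95,"z":0.04,"yaw":0,"gripper":-1},{"x":0,"y":-1.94,"z":0.21,"yaw":0,"gripper":-1},{"x":0,"y":-1.92,"z":0.38,"yaw":0,"gripper":-1},{"x":0,"y":-1.88,"z":0.55,"yaw":0,"gripper":-1},{"x":0,"y":-1.82,"z":0.71,"yaw":0,"gripper":-1},{"x":0,"y":0,"z":0,"yaw":0,"gripper":-1}]'
python3 -m inch '[{"x":0,"y":-1.75,"z":0.86,"yaw":0,"gripper":-1},{"x":0,"y":-1.67,"z":1.01,"yaw":0,"gripper":-1},{"x":0,"y":-1.58,"z":1.15,"yaw":0,"gripper":-1},{"x":0,"y":-1.47,"z":1.29,"yaw":0,"gripper":-1},{"x":0,"y":-1.35,"z":1.41,"yaw":0,"gripper":-1},{"x":0,"y":-1.22,"z":1.52,"yaw":0,"gripper":-1},{"x":0,"y":-1.09,"z":1.62,"yaw":0,"gripper":-1},{"x":0,"y":0,"z":0,"yaw":0,"gripper":-1}]'
bash go.sh 461 63 136
```

```text
time_s: 39.88
ee_pos: [467.5, 192.6, 300.2]
ee_rot: [-179.9, 0.1, 176.4]
force: [-0.2, -3.8, 1.5]
gripper_width: 8.9
time_s: 40.55
ee_pos: [461.2, 92.1, 209.4]
ee_rot: [-179.8, -0.1, 176.5]
force: [0.9, -5.9, -2.3]
gripper_width: 9.0
40.55 [461.2  92.1 209.4] [-1.798e+02 -1.000e-01  1.765e+02] [ 0.9 -5.9 -2.3] 8.996694827843449 [ 10.  10. 105.  -0.  65. -76.]
togo cm [-0.18 -2.88  7.36]
```

```bash
python3 -m inch '[{"x":0,"y":-0.94,"z":1.71,"yaw":0,"gripper":-1},{"x":0,"y":-0.79,"z":1.79,"yaw":0,"gripper":-1},{"x":0,"y":-0.63,"z":1.85,"yaw":0,"gripper":-1},{"x":0,"y":-0.22,"z":0.76,"yaw":0,"gripper":-1},{"x":0,"y":-0.18,"z":0.76,"yaw":0,"gripper":-1},{"x":0,"y":-0.08,"z":0.38,"yaw":0,"gripper":-1},{"x":0,"y":0,"z":0.2,"yaw":0,"gripper":-1},{"x":0,"y":0,"z":0.2,"yaw":0,"gripper":-1},{"x":0,"y":0,"z":0,"yaw":0,"gripper":-1},{"x":0,"y":0,"z":0,"yaw":0,"gripper":-1}]'
```

```text
time_s: 41.38
ee_pos: [459.4, 63.4, 134.3]
ee_rot: [-179.6, -0.1, 176.7]
force: [0.2, -12.9, -2.0]
gripper_width: 9.1
```

```bash
python3 -m inch '[{"x":0,"y":0,"z":0.3,"yaw":0,"gripper":-1},{"x":0,"y":0,"z":0.3,"yaw":0,"gripper":-1},{"x":0,"y":0,"z":0,"yaw":0,"gripper":-1},{"x":0,"y":0,"z":0,"yaw":0,"gripper":-1}]'
python3 -c "
from h import *
f=grab('scene','s2',(290,120,520,290),3.4)"
```

```text
time_s: 41.72
ee_pos: [459.7, 63.3, 133.2]
ee_rot: [-179.6, 0.0, 176.7]
force: [-10.6, -13.6, 34.9]
gripper_width: 9.2
```

View pics/s2.png

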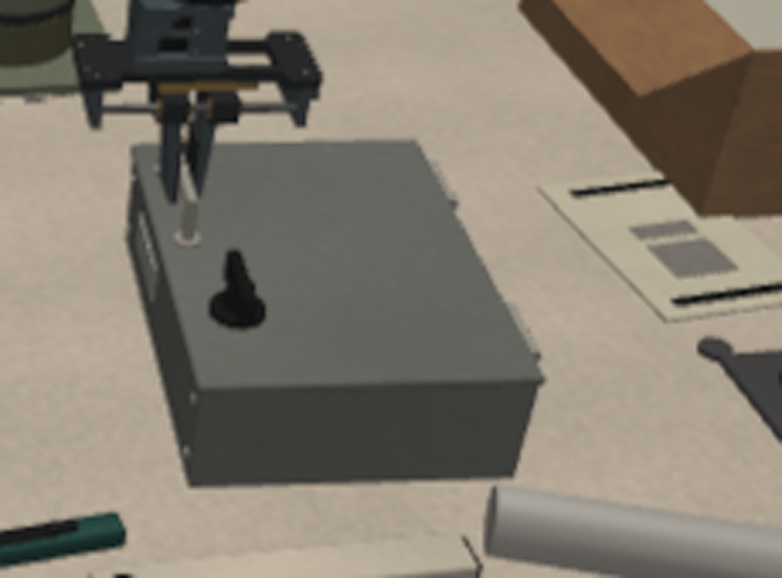

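The lid is shut (35 N hard stop) and the wing lies along the edge. Releasing and going to the knob.

```bash
python3 -m inch '[{"x":0,"y":0,"z":-0.5,"yaw":0,"gripper":-1},{"x":0,"y":0,"z":0,"yaw":0,"gripper":-0.1},{"x":0,"y":0,"z":0,"yaw":0,"gripper":-0.1},{"x":0,"y":0,"z":0,"yaw":0,"gripper":-0.1},{"x":0,"y":0,"z":0,"yaw":0,"gripper":-0.1},{"x":0,"y":0,"z":0,"yaw":0,"gripper":-0.1},{"x":0,"y":0,"z":-2,"yaw":0,"gripper":0},{"x":0,"y":0,"z":-3,"yaw":0,"gripper":0},{"x":0,"y":0,"z":-1,"yaw":0,"gripper":0},{"x":0,"y":0,"z":0,"yaw":0,"gripper":0}]'
python3 -m inch '[{"x":-3.5,"y":0,"z":0,"yaw":0,"gripper":0},{"x":-3.5,"y":0,"z":0,"yaw":0,"gripper":0},{"x":-3.5,"y":0,"z":0,"yaw":0,"gripper":0},{"x":-3.5,"y":0.2,"z":0,"yaw":0,"gripper":0},{"x":0,"y":0,"z":0,"yaw":0,"gripper":0},{"x":0,"y":0,"z":0,"yaw":0,"gripper":0}]'
bash go.sh 599 74 127
```

```text
time_s: 42.6
ee_pos: [461.8, 66.5, 196.5]
ee_rot: [179.9, 0.3, 176.5]
force: [-0.8, 0.5, 1.6]
gripper_width: 45.6
time_s: 43.1
ee_pos: [600.2, 59.5, 191.5]
ee_rot: [-180.0, -0.2, 176.5]
force: [-0.8, 0.1, 0.1]
gripper_width: 45.8
43.1 [600.2  59.5 191.5] [-180.    -0.2  176.5] [-0.8  0.1  0.1] 45.802740384278835 [  5.  23.  90.   0.  68. -82.]
togo cm [0.19 1.44 6.45]
```

```bash
python3 -m inch '[{"x":0.1,"y":1.44,"z":0,"yaw":0,"gripper":0},{"x":0,"y":0,"z":2.5,"yaw":0,"gripper":0},{"x":0,"y":0,"z":2.5,"yaw":0,"gripper":0},{"x":0,"y":0,"z":1.4,"yaw":0,"gripper":0},{"x":0,"y":0,"z":0,"yaw":0,"gripper":0},{"x":0,"y":0,"z":0,"yaw":0,"gripper":-1},{"x":0,"y":0,"z":0,"yaw":0,"gripper":-1},{"x":0,"y":0,"z":0,"yaw":0,"gripper":-1},{"x":0,"y":0,"z":0,"yaw":0,"gripper":-1},{"x":0,"y":0,"z":0,"yaw":0,"gripper":-1},{"x":0,"y":0,"z":0,"yaw":0,"gripper":-1},{"x":0,"y":0,"z":0,"yaw":0,"gripper":-1}]' 15
bash go.sh 599 74 127
```

```text
time_s: 44.1
ee_pos: [600.0, 74.4, 130.8]
ee_rot: [179.9, 0.1, 176.5]
force: [-1.3, 1.9, 4.2]
gripper_width: 11.9
44.1 [600.   74.4 130.8] [1.799e+02 1.000e-01 1.765e+02] [-1.3  1.9  4.2] 11.943610820259547 [  6.  26.  94.   0.  60. -81.]
togo cm [ 0.1  -0.04  0.38]
```

```bash
python3 -m inch '[{"x":0,"y":0,"z":0,"yaw":1,"gripper":-1},{"x":0,"y":0,"z":0,"yaw":1,"gripper":-1},{"x":0,"y":0,"z":0,"yaw":1,"gripper":-1},{"x":0,"y":0,"z":0,"yaw":1,"gripper":-1},{"x":0,"y":0,"z":0,"yaw":1,"gripper":-1},{"x":0,"y":0,"z":0,"yaw":1,"gripper":-1},{"x":0,"y":0,"z":0,"yaw":1,"gripper":-1},{"x":0,"y":0,"z":0,"yaw":1,"gripper":-1},{"x":0,"y":0,"z":0,"yaw":1,"gripper":-1},{"x":0,"y":0,"z":0,"yaw":1,"gripper":-1}]'
python3 -m inch '[{"x":0,"y":0,"z":0,"yaw":1,"gripper":-1},{"x":0,"y":0,"z":0,"yaw":1,"gripper":-1},{"x":0,"y":0,"z":0,"yaw":1,"gripper":-1},{"x":0,"y":0,"z":0,"yaw":1,"gripper":-1},{"x":0,"y":0,"z":0,"yaw":1,"gripper":-1},{"x":0,"y":0,"z":0,"yaw":1,"gripper":-1},{"x":0,"y":0,"z":0,"yaw":1,"gripper":-1},{"x":0,"y":0,"z":0,"yaw":1,"gripper":-1},{"x":0,"y":0,"z":0,"yaw":0.5,"gripper":-1},{"x":0,"y":0,"z":0,"yaw":0,"gripper":-1},{"x":0,"y":0,"z":0,"yaw":0,"gripper":-1}]'
python3 -c "
from h import *
print(telemetry.state()['torque'])"
python3 -m inch '[{"x":0,"y":0,"z":0,"yaw":0,"gripper":0},{"x":0,"y":0,"z":0,"yaw":0,"gripper":0},{"x":0,"y":0,"z":0,"yaw":0,"gripper":0},{"x":0,"y":0,"z":0,"yaw":0,"gripper":0},{"x":0,"y":0,"z":-3,"yaw":0,"gripper":0},{"x":0,"y":0,"z":-4,"yaw":0,"gripper":0},{"x":0,"y":0,"z":-4,"yaw":0,"gripper":0},{"x":0,"y":0,"z":-4,"yaw":0,"gripper":0},{"x":0,"y":0,"z":0,"yaw":0,"gripper":0},{"x":0,"y":0,"z":0,"yaw":0,"gripper":0}]'
python3 -c "
from h import *
f=grab('wrist','w9')"
```

```text
time_s: 44.93
ee_pos: [600.4, 75.1, 130.8]
ee_rot: [179.8, -0.0, 126.3]
force: [0.4, 3.9, 3.1]
gripper_width: 11.9
time_s: 45.85
ee_pos: [601.1, 75.2, 130.8]
ee_rot: [179.8, -0.2, 84.1]
force: [2.7, 4.9, 2.2]
gripper_width: 12.4
[ 0.83061072 -0.30330662  0.51783478]
time_s: 46.68
ee_pos: [600.6, 73.7, 282.7]
ee_rot: [179.7, -0.1, 84.0]
force: [-0.9, -0.2, -0.8]
gripper_width: 45.8
```

View pics/w9.png

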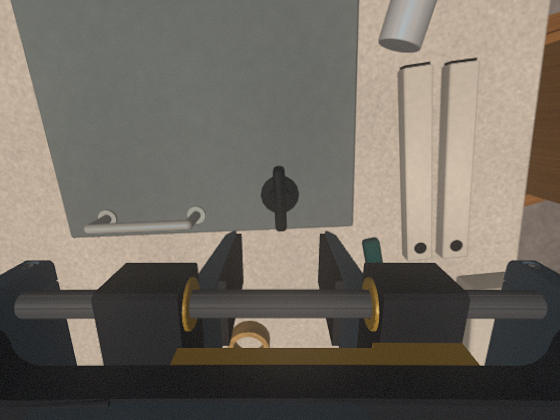

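The wing at (280,168)-(281,230) stands square across the latch edge, and the lid lies flat on the rim. Handing in.

```bash
python3 -c "
from h import *
castors('t9'); st(); print(env.job_done())"
```

```text
none
46.7833 [598.9  73.6 278.7] [-179.9    0.    84. ] [-0.6 -0.3  0.3] 45.46265307394042 [ 6. 20. 81. -0. 79. 12.]
the job is handed in; nothing more can be done
None
```

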